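# Close down the chai stove

## Task

Chai is finished, so close down the stove: first shut the gas fully at the yellow quarter-turn cock, then hang every cup standing on the drying mat by its handle on the cup rail, one cup to a hook. Only when all the cups are hanging, still and let go, switch the extractor fan off at its red rocker; leave everything else where it stands.

Things in the scene. Friction and masses are not known exactly. Their poses are not given: they have to be found in the camera images.
- cup0: White enamelled cup, 61 mm in diameter, 85 mm tall, wall 3 mm, 0.13 kg; may be absent (None). Origin: centre of underside, z up its axis. The strap handle stands out on its +y: strap 10 mm wide (along x), 4 mm thick, outer face 60 mm from the axis, from 34 to 80 mm above the underside. Starts upright on the fixed dark grey drying mat (235 x 560 mm, 1 mm thick), handle roughly towards the robot.
- cup0_loop (a point): Centre of the opening of the white cup's handle: 43 mm from the axis on the cup's +y, 57 mm above its underside. The opening is 26 mm wide (radially, y) by 38 mm high (z); one passes through it along the cup's x. Axes as the cup's.
- cup1: Blue enamelled cup, 61 mm in diameter, 85 mm tall, wall 3 mm, 0.13 kg; may be absent (None). Origin: centre of underside, z up its axis. The strap handle stands out on its +y: strap 10 mm wide (along x), 4 mm thick, outer face 60 mm from the axis, from 34 to 80 mm above the underside. Starts upright on the fixed dark grey drying mat (235 x 560 mm, 1 mm thick), handle roughly towards the robot.
- cup1_loop (a point): Centre of the opening of the blue cup's handle: 43 mm from the axis on the cup's +y, 57 mm above its underside. The opening is 26 mm wide (radially, y) by 38 mm high (z); one passes through it along the cup's x. Axes as the cup's.
- cup2: Red enamelled cup, 61 mm in diameter, 85 mm tall, wall 3 mm, 0.13 kg; may be absent (None). Origin: centre of underside, z up its axis. The strap handle stands out on its +y: strap 10 mm wide (along x), 4 mm thick, outer face 60 mm from the axis, from 34 to 80 mm above the underside. Starts upright on the fixed dark grey drying mat (235 x 560 mm, 1 mm thick), handle roughly towards the robot.
- cup2_loop (a point): Centre of the opening of the red cup's handle: 43 mm from the axis on the cup's +y, 57 mm above its underside. The opening is 26 mm wide (radially, y) by 38 mm high (z); one passes through it along the cup's x. Axes as the cup's.
- cup3: Green enamelled cup, 61 mm in diameter, 85 mm tall, wall 3 mm, 0.13 kg; may be absent (None). Origin: centre of underside, z up its axis. The strap handle stands out on its +y: strap 10 mm wide (along x), 4 mm thick, outer face 60 mm from the axis, from 34 to 80 mm above the underside. Starts upright on the fixed dark grey drying mat (235 x 560 mm, 1 mm thick), handle roughly towards the robot.
- cup3_loop (a point): Centre of the opening of the green cup's handle: 43 mm from the axis on the cup's +y, 57 mm above its underside. The opening is 26 mm wide (radially, y) by 38 mm high (z); one passes through it along the cup's x. Axes as the cup's.
- hook0 (a point): Seat of hook 0 (0 to 3 along the rail's +y, 100 mm apart): middle of its 40 mm level part, on the rod's centre line, 220 mm above the counter. Axes as the rail's. The hook, a black 7 mm rod, comes from the bar (85 mm behind, +x, and 12 mm higher), points to -x, and turns up at 45 degrees 20 mm before the seat; the red 9 mm tip is 38 mm before and 18 mm above the seat.
- hook1 (a point): Seat of hook 1 (0 to 3 along the rail's +y, 100 mm apart): middle of its 40 mm level part, on the rod's centre line, 220 mm above the counter. Axes as the rail's. The hook, a black 7 mm rod, comes from the bar (85 mm behind, +x, and 12 mm higher), points to -x, and turns up at 45 degrees 20 mm before the seat; the red 9 mm tip is 38 mm before and 18 mm above the seat.
- hook2 (a point): Seat of hook 2 (0 to 3 along the rail's +y, 100 mm apart): middle of its 40 mm level part, on the rod's centre line, 220 mm above the counter. Axes as the rail's. The hook, a black 7 mm rod, comes from the bar (85 mm behind, +x, and 12 mm higher), points to -x, and turns up at 45 degrees 20 mm before the seat; the red 9 mm tip is 38 mm before and 18 mm above the seat.
- hook3 (a point): Seat of hook 3 (0 to 3 along the rail's +y, 100 mm apart): middle of its 40 mm level part, on the rod's centre line, 220 mm above the counter. Axes as the rail's. The hook, a black 7 mm rod, comes from the bar (85 mm behind, +x, and 12 mm higher), points to -x, and turns up at 45 degrees 20 mm before the seat; the red 9 mm tip is 38 mm before and 18 mm above the seat.
- cup_rail: Fixed black steel cup rail: 14 mm bar along its y, 232 mm up, on posts at y = +-200 mm, 10 mm brace at 60 mm; four hooks at y = -150, -50, 50, 150 mm pointing to -x (to the robot). Origin on the counter below the bar's middle. Nothing is higher than the bar. A cup let go on a hook swings down and hangs aslant below it, the rod in the upper outer corner of its handle.
- gas_cock (a joint): Turn of the yellow gas lever (rad): 0 = open, lever along the pipe, tip towards the robot (the pipe's -x); 1.571 = shut, lever square across the pipe against its stop, tip to the pipe's -y, away from the cups. Grows counter-clockwise seen from above. Starts at 0 to 0.25. Stays where it is left; takes about 0.2 N m to move.
- cock_axis (a point): Point on the gas lever's vertical axis, at mid-thickness of the lever, 84 mm above the counter. Axes fixed to the pipe: x along it, z up. The copper pipe below (20 mm thick, 95 mm either side along x) has its top at 55 mm, the brass valve body (28 mm either side) at 62 mm.
- cock_tip (a point): Point at the gas lever's end, 105 mm from its axis, at mid-thickness. The lever is a straight level bar, 16 mm wide, 8 mm thick, with a round end of 8 mm radius. Axes turn with the lever, which runs from the axis to their -x.
- fan_switch (a joint): Tilt of the extractor fan's red rocker (rad): 0 = on (far end down, near end standing up), 0.40 = off (near end pressed down to its stop). Stays where it is left; takes about 2 N on its near end.
- switch_off_end (a point): Point to press on the rocker's near (off, white ring) end, on its surface, 20 mm from the pivot line; goes down about 8 mm. The rocker, 54 by 28 mm, sits on a fixed grey control box, 130 by 110 mm, whose top slopes down to the robot by 0.30 rad and is nowhere higher than 85 mm. Site axes: x along the rocker towards its far end, y along the pivot.
- sugar_tin: Cream sugar tin, 54 mm in diameter, 78 mm tall, standing among the cups; not part of the job. Origin: underside.
- whisk: Whisk with red silicone tips, about 270 mm long, 50 mm high; not part of the job. Origin: underside.
- mwiko: Flat wooden mwiko (stirring paddle), 300 mm long, 12 mm thick, laid crosswise under the hooks; not part of the job. Origin: underside.
- tea_caddy: Green-labelled tea caddy, 76 mm in diameter, 110 mm tall; not part of the job. Origin: underside.
Not all that is in view belongs to the job. Several things look just like the cup2: the one meant starts nearest to the robot's base.

How it is judged:
By the outcome, as a careful person would: the job done as asked, in the order asked, and still so for the second after the job is handed in, with the robot touching nothing.
Of cup0, cup1, cup2, cup3 only 3 to 4 are there at a start; the rules pass over those that are not, and their reading is None.
At some moment in a run one of cup0, cup1, cup2, cup3 may be knocked a few centimetres aside while the robot is not near it.
It also fails if it takes over 210 s, if anything falls off the work surface, if the arm or the gripper's body presses on something with over 40 N, if the wrist force passes 120 N, or if a joint passes its speed limit or range.

## Robot

A 6-joint arm with a two-finger parallel gripper is mounted at the origin on the work surface. World frame = base frame: x ahead of the robot, y to its left, z up, the work surface at z = 0. Lengths are in m, angles in rad, forces in N, time in s.
With the tool pointing down it reaches from about 0.4 to 0.825 m from the base axis. Payload 7 kg.
Tool frame: the origin (TCP) lies midway between the tips of the shut fingers; the grasp point (between the pads) lies grasp_offset behind it (grasp_offset is the distance from the TCP to the grasp point, in m); z points along the fingers, y is the direction in which the jaws open and shut (so a half turn about z gives the same grasp; the last joint's range is limited). The gripper opens to 85 mm and grips with 20 to 120 N. Pads are 22 mm wide; open, the fingers measure 114 mm over their backs; the gripper's body (76 mm by 85 mm) begins 54 mm behind the grasp point. The pads swing forward as they close: fully open they stand 13 mm farther back than shut.
Start: joints at [-0.92, 0.359, 0.012, 0, -1.224, -0.288], TCP at [0.24, -0.631, 0.231] pointing down, gripper open.
Joint ranges: [-3.07, 3.07], [-1.43, 2.12], [-1.02, 1.25], [-3.03, 1.67], [-3.05, -0], [-3.03, 3.03]. Speed limits (rad/s): [2.39, 2.39, 3.01, 3.14, 3.14, 3.14].

## Interface

Orientations are given as a rotation vector (axis times angle).
In Python, from bench import * gives the robot as it stands.
- The arm moves only by the tool play_rows, never from a script. Its argument "rows" is one flat list of numbers, 7 for each row, row after row: the turn, a rotation vector about the tool's x, y, z in degrees, then the shift along the tool's x, y, z in cm, then the closure, from -1 (fully open) to 1 (shut). A call has 1 to 5 rows; each row is the pose to reach, as a shift and turn from the pose measured when the call began, along the tool's axes at that moment; what a row does not reach only later rows make up. A row lasts 1/8 s, in which the tool goes at most 62.5 mm and 10.7 degrees, less where a joint would pass 70% of its speed; a pose out of reach is approached as far as the arm can. A call with a gripper value outside its range is refused whole. The fingers move at their own pace and stop on an object; "force" is the grip in N (left out, the last holds). Time passes only in rows, so rows that repeat a pose let the fingers close. It gives the time, the measured TCP pose, the force and the opening at its end, in the units of the state.
- state(): the state, without advancing time (a new reading comes with each control period).
- grab_frame(name): name is "scene" or "side" or "wrist"; returns the picture (480x640x3 uint8, red, green, blue); there is no depth.
- get_calibration(name): a dict with "mtx" (3x3 intrinsics, pixels), "k1" (the pictures are not rectified: a ray, as slopes to the right and down, at radius r is drawn at 1 + k1 r^2 times it, then the intrinsics apply), "rvec" (rotation vector, rad) and "tvec" (3), from world to camera coordinates, as OpenCV has them; the wrist camera has in their place "tool_from_camera" (4x4, takes a point from camera to tool coordinates, whose origin is the TCP and whose axes are the flange's). Camera axes: x right, y down, z forward; pixel columns grow to the right and rows downward; lengths in m; the calibration is good to about 2 mm. A picture is of the moment at which its call begins: read the wrist's pose just before it. get_calibration takes no time and is no camera call.
- finish_job(): hands the job in, once; it reports no verdict.
The state is a dict: "time": time; "qpos": joint angles; "joint_vel": joint speeds; "effort": joint torques, N m; "position": TCP position; "eef_rot": TCP orientation; "force": force on the tool from outside, world axes, zero at the start; "moment": the same for the moment, N m; "width": opening from 0.0 (shut) to 1.0 (fully open).
Only numpy, scipy, OpenCV 4.12 (cv2) and the standard library are available. Lean on these libraries where they do the work, as an engineer would, in place of code of your own. Each camera call takes 0.05 s, during which the arm holds its last target.

## Working session

There is one attempt and no reset: what is moved stays moved. The work goes in short steps, Python scripts to look and compute and a tool call to move; the robot and the scene stay as the last step left them, time stands still between calls to the robot, and variables do not carry over. Pictures are saved under pics/ and viewed, and the job is handed in when it is done.

Besides the shell and the picture viewer there is one more tool, called after ">>>" by a JSON object that holds its "fn" and its "kwargs". play_rows: Moves the arm, as the interface text tells. Its arguments: {"type":"object","properties":{"rows":{"type":"array"},"force":{"type":"number"}},"required":["rows"]}

```bash
mkdir -p pics; ls; python3 - <<'E'
from bench import *
import cv2
print(state())
for n in ["scene","side","wrist"]:
    f=grab_frame(n); cv2.imwrite(f"pics/{n}0.png",f[:,:,::-1]); print(n,get_calibration(n))
E
```

```text
pics
{'time': 0.0, 'qpos': array([-9.19915726e-01,  3.59378043e-01,  1.10719326e-02, -3.53141312e-04,
       -1.22408246e+00, -2.88087576e-01]), 'joint_vel': array([ 0.00111053, -0.00086171, -0.00128529,  0.00113518,  0.00013106,
        0.00090784]), 'effort': array([-5.77260307e-04, -5.83319092e+01,  2.93414766e+01,  6.93658412e+00,
       -5.98681843e-03,  9.06553083e-06]), 'position': array([ 0.23935281, -0.63063433,  0.23037454]), 'eef_rot': array([ 5.66491331e-01, -3.08966346e+00, -2.46610965e-03]), 'force': array([-0.67492284,  0.23677425, -0.32783573]), 'moment': array([-0.02062781, -0.03330824, -0.00594019]), 'width': 0.9975405379695651}
scene {'mtx': array([[611.06752433,   0.        , 322.04801735],
       [  0.        , 611.06752433, 237.0098025 ],
       [  0.        ,   0.        ,   1.        ]]), 'k1': -0.0919904888875492, 'rvec': array([ 1.32461234,  2.03293559, -1.04381457]), 'tvec': array([ 0.26741035, -0.19956573,  2.17455852])}
side {'mtx': array([[511.61473915,   0.        , 322.90833707],
       [  0.        , 511.61473915, 235.85064897],
       [  0.        ,   0.        ,   1.        ]]), 'k1': -0.020178835068686157, 'rvec': array([ 0.10194799, -2.87517749,  1.20937753]), 'tvec': array([0.61359023, 0.13964353, 1.61307395])}
wrist {'mtx': array([[389.06282712,   0.        , 321.79383843],
       [  0.        , 389.06282712, 241.59709865],
       [  0.        ,   0.        ,   1.        ]]), 'k1': -0.042799388450066235, 'tool_from_camera': array([[-7.67884282e-04, -9.63459309e-01, -2.67853637e-01,
         6.68595512e-02],
       [ 9.99999384e-01, -5.25145279e-04, -9.77876222e-04,
        -6.13705793e-04],
       [ 8.01481876e-04, -2.67854223e-01,  9.63459119e-01,
        -1.43013971e-01],
       [ 0.00000000e+00,  0.00000000e+00,  0.00000000e+00,
         1.00000000e+00]])}
```

View pics/scene0.png

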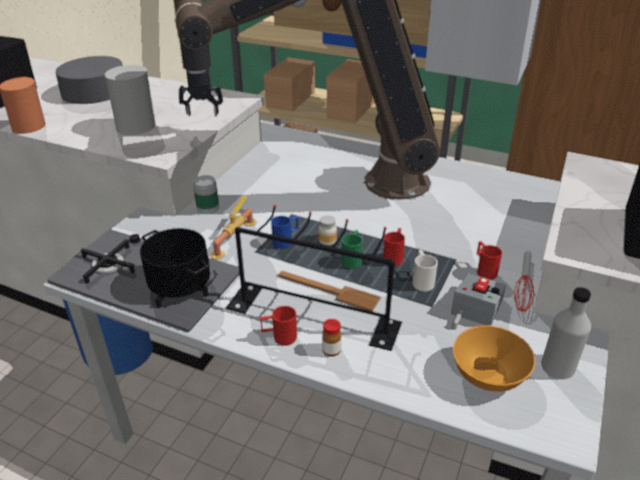

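View pics/side0.png

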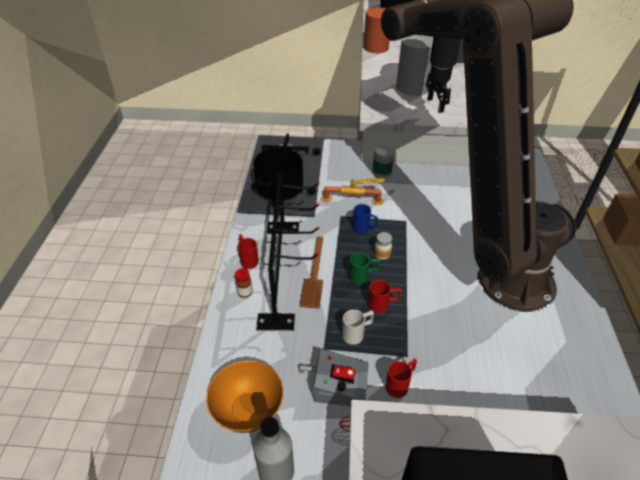

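View pics/wrist0.png

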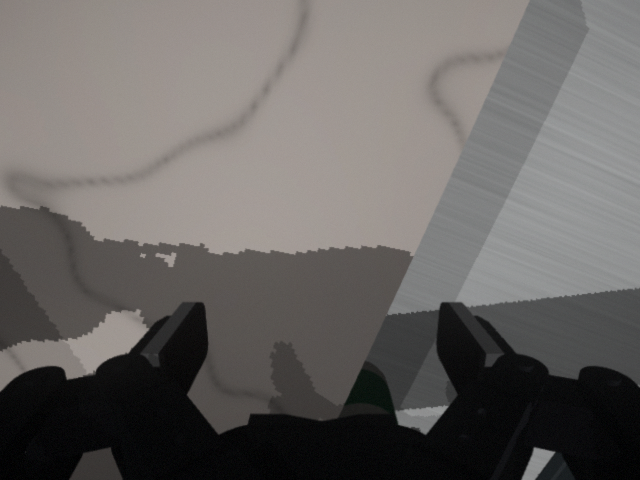

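```bash
cat > h.py <<'E'
import numpy as np, cv2
from scipy.spatial.transform import Rotation as R
from bench import *
def cam(n, st=None):
    c=get_calibration(n); K=c["mtx"]; d=np.array([c["k1"],0,0,0.])
    if n=="wrist":
        T=np.eye(4); T[:3,:3]=R.from_rotvec(st["eef_rot"]).as_matrix(); T[:3,3]=st["position"]
        M=np.linalg.inv(T@c["tool_from_camera"])
    else:
        M=np.eye(4); M[:3,:3]=R.from_rotvec(c["rvec"]).as_matrix(); M[:3,3]=c["tvec"]
    return K,d,M
def proj(P,C):
    K,d,M=C
    return cv2.projectPoints(np.atleast_2d(np.float64(P)),R.from_matrix(M[:3,:3]).as_rotvec(),M[:3,3],K,d)[0][:,0]
def ray(uv,C):
    K,d,M=C
    p=cv2.undistortPoints(np.float64([[uv]]),K,d)[0,0]
    Mi=np.linalg.inv(M); v=Mi[:3,:3]@np.array([p[0],p[1],1.]); return Mi[:3,3],v/np.linalg.norm(v)
def onz(uv,C,z):
    o,v=ray(uv,C); return o+v*(z-o[2])/v[2]
def tri(obs):
    A=np.zeros((3,3));b=np.zeros(3);L=[]
    for uv,C in obs:
        o,v=ray(uv,C); P=np.eye(3)-np.outer(v,v); A+=P;b+=P@o; L.append((o,P))
    x=np.linalg.solve(A,b); return x,[np.linalg.norm(P@(x-o)) for o,P in L]
def crop(f,u0,v0,w,h,s,name):
    c=cv2.resize(f[v0:v0+h,u0:u0+w],None,fx=s,fy=s,interpolation=cv2.INTER_CUBIC)
    for i in range(0,w,20):
        cv2.line(c,(i*s,0),(i*s,6),(255,0,255),1); cv2.putText(c,str(u0+i),(i*s,16),0,.35,(255,0,255),1)
    for i in range(0,h,20):
        cv2.line(c,(0,i*s),(6,i*s),(255,0,255),1); cv2.putText(c,str(v0+i),(8,i*s+4),0,.35,(255,0,255),1)
    cv2.imwrite(name,c[:,:,::-1])
E
python3 - <<'E'
import cv2
from h import *
f=cv2.imread("pics/scene0.png")[:,:,::-1]; crop(f,200,170,320,200,3-1,"pics/sc_c.png")
crop(f,190,180,200,150,4,"pics/sc_c1.png"); crop(f,330,200,200,150,4,"pics/sc_c2.png")
f=cv2.imread("pics/side0.png")[:,:,::-1]
crop(f,230,130,190,140,4,"pics/si_c1.png"); crop(f,230,250,190,150,4,"pics/si_c2.png")
E
```

```text
(no output)
```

View pics/sc_c1.png

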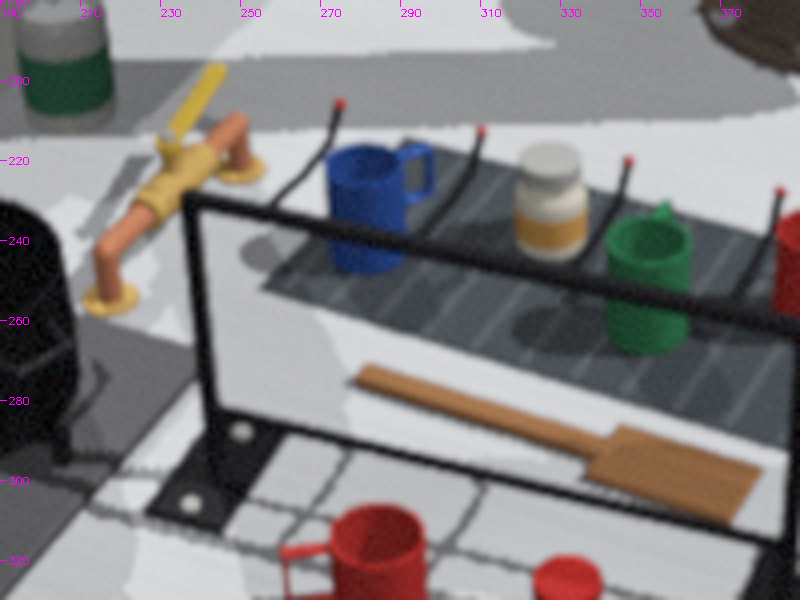

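View pics/sc_c2.png

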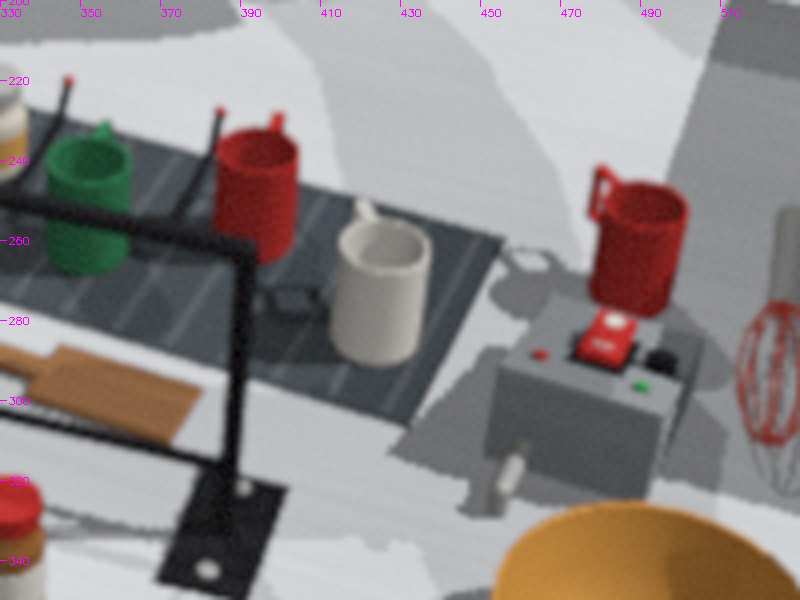

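View pics/si_c1.png

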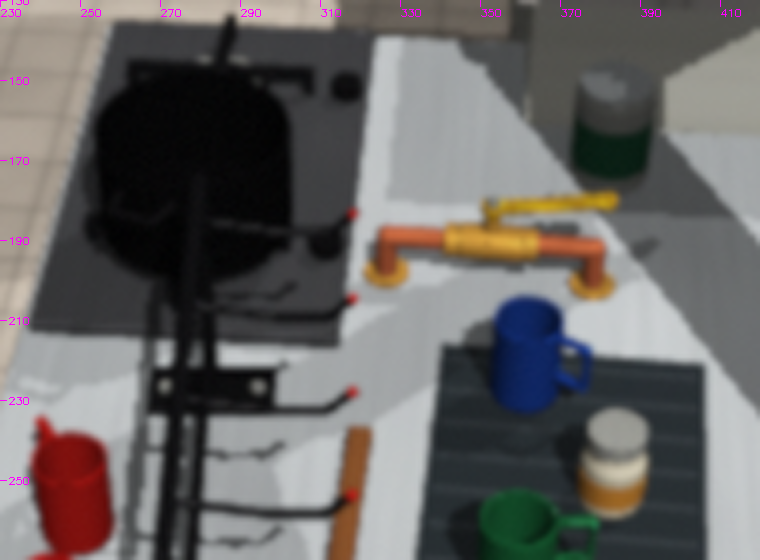

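View pics/si_c2.png

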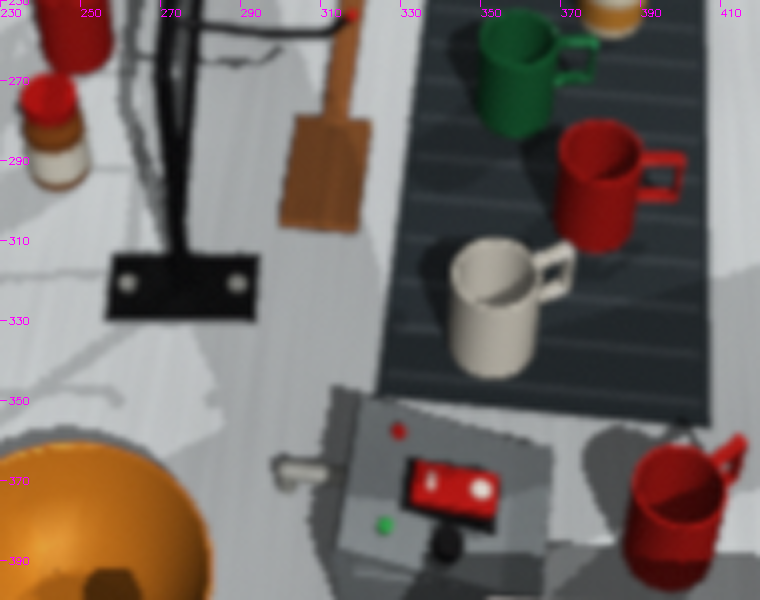

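```bash
python3 - <<'E'
from h import *
np.set_printoptions(precision=4,suppress=True)
S=cam("scene");D=cam("side")
T=lambda n,a,b: print(n,*[np.round(x,4) for x in tri([(a,S),(b,D)])])
for i,(a,b) in enumerate(zip([(275,206),(310.25,212.75),(347.2,220.1),(385,227.8)],[(318,183.25),(318,204.5),(318,228),(317.5,254)])): T("tip%d"%i,a,b)
T("lever tip",(190+222/4,180+68/4),(230+612/4,130+201/4))
T("lever axis",(190+170/4,180+148/4),(230+494/4,130+210/4))
T("rock near",(330+614/4,200+320/4),(230+482/4,250+489/4))
T("pipe feet n",(190+238/4,180+170/4),(230+592/4,130+285/4))
T("pipe feet f",(190+110/4,180+298/4),(230+385/4,130+272/4))
# cup rim centres z=.086
for n,a,b in [("blue",(190+367/4,180+160/4),(230+530/4,130+318/4)),("green",(330+88/4,200+155/4),(230+518/4,250+38/4)),
 ("red",(330+258/4,200+150/4),(230+600/4,250+148/4)),("white",(330+384/4,200+243/4),(230+495/4,250+268/4)),("red2",(330+645/4,200+204/4),(230+680/4,250+482/4)),("tin",(190+552/4,180+160/4),(230+618/4,130+430/4))]:
    T(n,a,b); print("   ",onz(a,S,.086 if n!="tin" else .079),onz(b,D,.086 if n!="tin" else .079))
E
```

```text
tip0 [ 0.6414 -0.1429  0.2363] [0.0001 0.0001]
tip1 [ 0.6339 -0.0438  0.2362] [0.0005 0.0005]
tip2 [0.6263 0.0562 0.2359] [0.0004 0.0004]
tip3 [0.6201 0.1558 0.2355] [0.0008 0.0008]
lever tip [ 0.4244 -0.3695  0.0834] [0. 0.]
lever axis [ 0.5299 -0.3557  0.0766] [0.0008 0.0008]
rock near [0.5174 0.4073 0.0717] [0.0004 0.0004]
pipe feet n [ 0.4353 -0.3558 -0.0044] [0.0003 0.0003]
pipe feet f [ 0.6268 -0.3574 -0.0016] [0.0009 0.0009]
blue [ 0.4959 -0.204   0.0845] [0.0002 0.0002]
    [ 0.4976 -0.2032  0.086 ] [ 0.496 -0.202  0.086]
green [0.5016 0.0247 0.0842] [0.0016 0.0016]
    [0.5021 0.0239 0.086 ] [0.5021 0.0285 0.086 ]
red [0.4411 0.1308 0.0821] [0.001 0.001]
    [0.4475 0.1333 0.086 ] [0.4411 0.1328 0.086 ]
white [0.5143 0.2455 0.0852] [0.0008 0.0008]
    [0.5162 0.2465 0.086 ] [0.5141 0.2451 0.086 ]
red2 [0.3936 0.401  0.0821] [0.0009 0.0009]
    [0.4    0.4022 0.086 ] [0.3938 0.4025 0.086 ]
tin [ 0.4234 -0.0853  0.0728] [0.0008 0.0008]
    [ 0.4328 -0.0808  0.079 ] [ 0.4238 -0.08    0.079 ]
```

```bash
cat >> h.py <<'E'
def down(xang):
    """tool-down rotation with tool x at angle xang(deg) in world"""
    a=np.radians(xang); x=np.array([np.cos(a),np.sin(a),0]); z=np.array([0,0,-1.]); return np.stack([x,np.cross(z,x),z],1)
def plan(targets,st=None,xang=180,dec=1):
    """targets: list of (pos,) or (pos,xang); prints rows (turn deg, shift cm)"""
    st=st or state(); R0=R.from_rotvec(st["eef_rot"]).as_matrix(); p0=st["position"]
    print("t %.2f"%st["time"],"pos",np.round(p0,4),"xang %.1f"%np.degrees(np.arctan2(R0[1,0],R0[0,0])),"tilt %.2f"%np.degrees(np.arccos(-R0[2,2])),"F",np.round(st["force"],1),"w %.3f"%st["width"])
    for t in targets:
        p,a=t if isinstance(t,tuple) else (t,xang)
        Rt=down(a) if np.isscalar(a) else a
        rv=np.degrees(R.from_matrix(R0.T@Rt).as_rotvec()); s=R0.T@(np.array(p)-p0)*100
        print("  row",np.round(rv,1).tolist(),np.round(s,2).tolist(),"| rows: %.1f"%max(np.linalg.norm(rv)/10.7,np.linalg.norm(s)/6.25))
E
python3 - <<'E'
from h import *
import bench
print([x for x in dir(bench) if not x.startswith("_")]); print(getattr(bench,"grasp_offset",None))
S=cam("scene");D=cam("side")
print(tri([((206,181),S),((384,152),D)]), onz((206,206),S,0))
plan([[.445,-.30,.20]])
E
```

```text
['IKError', 'finish_job', 'get_calibration', 'grab_frame', 'grasp_offset', 'state']
0.0187
(array([ 0.41984823, -0.51714389,  0.10400786]), [np.float64(0.0011009966858684947), np.float64(0.0011009966858683223)]) [ 0.41319647 -0.53574893  0.        ]
t 0.15 pos [ 0.2394 -0.6307  0.2306] xang -159.2 tilt 0.07 F [ 0.6 -0.3 -0.2] w 1.000
  row [0.1, -0.0, 20.8] [-30.96, 23.62, 3.08] | rows: 6.3
```

>>> {"fn": "play_rows", "kwargs": {"rows": [0,0,10.4,-15.5,11.8,1.0,1,0,0,20.8,-31,23.6,3,1,0,0,20.8,-31,23.6,3,1,0,0,20.8,-31,23.6,3,1,0,0,20.8,-31,23.6,3,1], "force": 40}}

```text
time: 0.78
position: [0.4037, -0.3666, 0.2073]
eef_rot: [-0.001, -3.141, -0.002]
force: [0.8, -1.5, -0.5]
width: 0.001
```

>>> {"fn": "play_rows", "kwargs": {"rows": [0,0,0,0,0,0,1,0,0,0,0,0,0,1]}}

```text
time: 1.02
position: [0.4038, -0.3663, 0.2074]
eef_rot: [0.002, -3.141, -0.002]
force: [-0.8, -0.8, -0.4]
width: -0.003
```

```bash
python3 - <<'E'
from h import *
plan([[.445,-.30,.20]]); print(state()["qpos"])
st=state(); f=grab_frame("wrist"); cv2.imwrite("pics/w1.png",f[:,:,::-1])
C=cam("wrist",st); print(proj([[.4244,-.3695,.084],[.53,-.3565,.084],st["position"]],C))
E
```

```text
t 1.02 pos [ 0.4038 -0.3663  0.2074] xang -179.9 tilt 0.07 F [-0.8 -0.8 -0.4] w -0.003
  row [0.1, -0.0, 0.1] [-4.12, 6.62, 0.74] | rows: 1.3
[-3.77799131e-01  1.64200186e-01 -3.09485524e-01 -9.15634005e-04
 -1.09805478e+00 -1.19159933e+00]
[[317.81448164 259.27754984]
 [334.47997698 385.20312504]
 [322.74101463 306.2966295 ]]
```

View pics/w1.png

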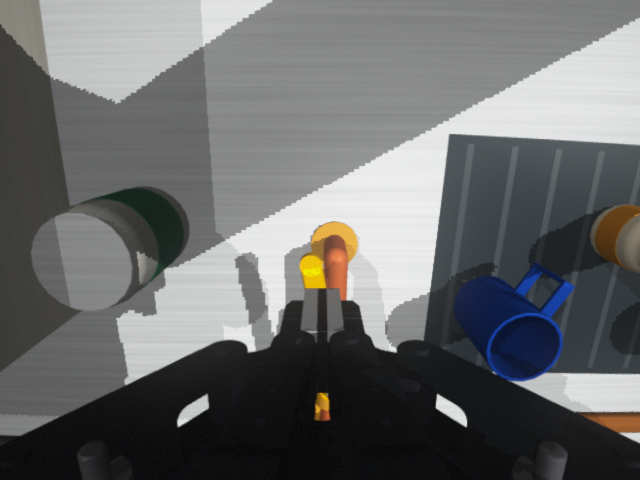

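```bash
python3 - <<'E'
from h import *
plan([[.451,-.325,.2],[.451,-.328,.07]])
E
```

```text
t 1.07 pos [ 0.4035 -0.3669  0.2074] xang 180.0 tilt 0.07 F [0.8 0.1 0.1] w 0.003
  row [0.1, -0.0, -0.0] [-4.75, 4.19, 0.74] | rows: 1.0
  row [0.1, -0.0, -0.0] [-4.76, 3.88, 13.74] | rows: 2.4
```

>>> {"fn": "play_rows", "kwargs": {"rows": [0,0,0,-4.8,4.0,0.7,1,0,0,0,-4.8,4.0,0.7,1,0,0,0,-4.8,4.0,7,1,0,0,0,-4.8,4.0,13.7,1,0,0,0,-4.8,4.0,13.7,1]}}

```text
time: 1.7
position: [0.4474, -0.327, 0.0666]
eef_rot: [-0.005, -3.133, -0.006]
force: [0.2, 0.1, 1.0]
width: -0.0
```

```bash
python3 - <<'E'
from h import *
ax=np.array([.53,-.3565]); T=[]
for th in [.1,.4,.7,1.0,1.3,1.6,1.75]:
    u=np.array([-np.cos(th),-np.sin(th)]); t=np.array([np.sin(th),-np.cos(th)])
    p=ax+.08*u-.019*t; T.append([p[0],p[1],.07])
plan(T)
f=grab_frame("wrist"); cv2.imwrite("pics/w2.png",f[:,:,::-1])
E
```

```text
t 1.70 pos [ 0.4474 -0.327   0.0666] xang 179.8 tilt 0.56 F [0.2 0.1 1. ] w -0.000
  row [0.2, -0.5, -0.2] [-0.11, -1.86, -0.35] | rows: 0.3
  row [0.2, -0.5, -0.2] [-0.16, -4.31, -0.36] | rows: 0.7
  row [0.2, -0.5, -0.2] [-0.93, -6.65, -0.37] | rows: 1.1
  row [0.2, -0.5, -0.2] [-2.36, -8.65, -0.39] | rows: 1.4
  row [0.2, -0.5, -0.2] [-4.31, -10.14, -0.42] | rows: 1.8
  row [0.2, -0.5, -0.2] [-6.62, -10.98, -0.44] | rows: 2.1
  row [0.2, -0.5, -0.2] [-7.84, -11.13, -0.45] | rows: 2.2
```

View pics/w2.png

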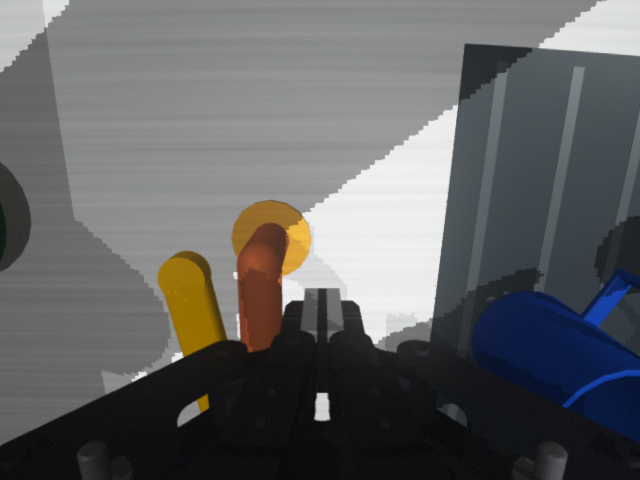

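>>> {"fn": "play_rows", "kwargs": {"rows": [0,-0.5,0,-0.1,-1.9,-0.3,1,0,-0.5,0,-0.15,-3.2,-0.3,1,0,-0.5,0,-0.2,-4.4,-0.3,1,0,-0.5,0,-0.5,-5.5,-0.3,1,0,-0.5,0,-0.9,-6.6,-0.3,1]}}

```text
time: 2.38
position: [0.4584, -0.3943, 0.0719]
eef_rot: [0.003, 3.138, 0.003]
force: [-0.3, 3.3, -0.0]
width: -0.002
```

```bash
python3 - <<'E'
from h import *
ax=np.array([.53,-.3565]); T=[]
for th in [.7,.85,1.0,1.15,1.3,1.45,1.6,1.75]:
    u=np.array([-np.cos(th),-np.sin(th)]); t=np.array([np.sin(th),-np.cos(th)])
    p=ax+.08*u-.019*t; T.append([p[0],p[1],.07])
plan(T)
E
```

```text
t 2.38 pos [ 0.4584 -0.3943  0.0719] xang 179.9 tilt 0.22 F [-0.3  3.3 -0. ] w -0.002
  row [0.1, 0.2, -0.1] [0.18, 0.08, 0.19] | rows: 0.0
  row [0.1, 0.2, -0.1] [-0.46, -0.97, 0.19] | rows: 0.2
  row [0.1, 0.2, -0.1] [-1.25, -1.92, 0.19] | rows: 0.4
  row [0.1, 0.2, -0.1] [-2.17, -2.74, 0.19] | rows: 0.6
  row [0.1, 0.2, -0.1] [-3.2, -3.41, 0.19] | rows: 0.7
  row [0.1, 0.2, -0.1] [-4.32, -3.92, 0.2] | rows: 0.9
  row [0.1, 0.2, -0.1] [-5.51, -4.26, 0.2] | rows: 1.1
  row [0.1, 0.2, -0.1] [-6.73, -4.42, 0.2] | rows: 1.3
```

>>> {"fn": "play_rows", "kwargs": {"rows": [0,0,0,-0.5,-1.0,0.2,1,0,0,0,-1.25,-1.9,0.2,1,0,0,0,-2.2,-2.7,0.2,1,0,0,0,-3.2,-3.4,0.2,1,0,0,0,-4.3,-3.9,0.2,1]}}

```text
time: 3.0
position: [0.5017, -0.4337, 0.0696]
eef_rot: [0.004, 3.139, 0.004]
force: [-2.2, 2.2, -1.1]
width: 0.003
```

```bash
python3 - <<'E'
from h import *
ax=np.array([.53,-.3565]); T=[]
for th in [1.3,1.45,1.6,1.75]:
    u=np.array([-np.cos(th),-np.sin(th)]); t=np.array([np.sin(th),-np.cos(th)])
    p=ax+.08*u-.019*t; T.append([p[0],p[1],.07])
plan(T)
f=grab_frame("wrist"); cv2.imwrite("pics/w3.png",f[:,:,::-1])
E
```

```text
t 3.00 pos [ 0.5017 -0.4337  0.0696] xang 179.9 tilt 0.20 F [-2.2  2.2 -1.1] w 0.003
  row [0.1, 0.1, -0.1] [1.14, 0.52, -0.04] | rows: 0.2
  row [0.1, 0.1, -0.1] [0.02, 0.01, -0.04] | rows: 0.0
  row [0.1, 0.1, -0.1] [-1.17, -0.33, -0.04] | rows: 0.2
  row [0.1, 0.1, -0.1] [-2.39, -0.49, -0.03] | rows: 0.4
```

View pics/w3.png

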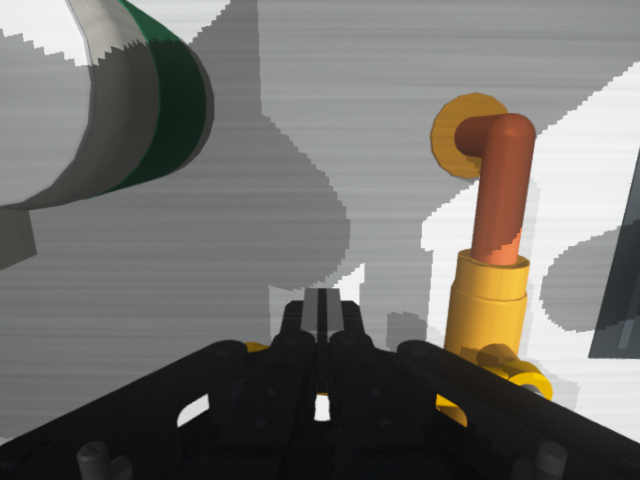

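>>> {"fn": "play_rows", "kwargs": {"rows": [0,0,0,-0.6,-0.1,0,1,0,0,0,-1.2,-0.3,0,1,0,0,0,-1.6,-0.3,0,1,0,0,0,-1.6,-0.3,0,1]}}

```text
time: 3.55
position: [0.5104, -0.4356, 0.0692]
eef_rot: [-0.005, -3.129, -0.011]
force: [-26.8, 5.7, 15.0]
width: -0.0
```

>>> {"fn": "play_rows", "kwargs": {"rows": [0,0,0,1.5,0,0,1,0,0,0,2.5,0,0,1,0,0,0,3,0,-10,1,0,0,0,3,0,-15,1,0,0,0,3,0,-18,-1]}}

```text
time: 4.18
position: [0.4835, -0.4373, 0.2529]
eef_rot: [-0.004, -3.133, -0.008]
force: [1.9, -0.9, 0.5]
width: 0.199
```

```bash
python3 - <<'E'
from h import *
np.set_printoptions(precision=4,suppress=True)
st=state(); f=grab_frame("wrist"); cv2.imwrite("pics/w4.png",f[:,:,::-1])
C=cam("wrist",st); print(proj([[.53,-.3565,.084],[.53,-.4615,.084]],C))
f=grab_frame("scene"); crop(f,180,170,200,150,4,"pics/s4.png")
plan([[.46,-.2,.30]])
E
```

```text
[[416.2163 272.7676]
 [293.076  273.4301]]
t 4.28 pos [ 0.4859 -0.4392  0.2582] xang 179.9 tilt 0.07 F [ 0.4 -0.5  0.1] w 0.378
  row [-0.1, -0.0, -0.1] [2.64, 23.91, -4.2] | rows: 3.9
```

View pics/w4.png

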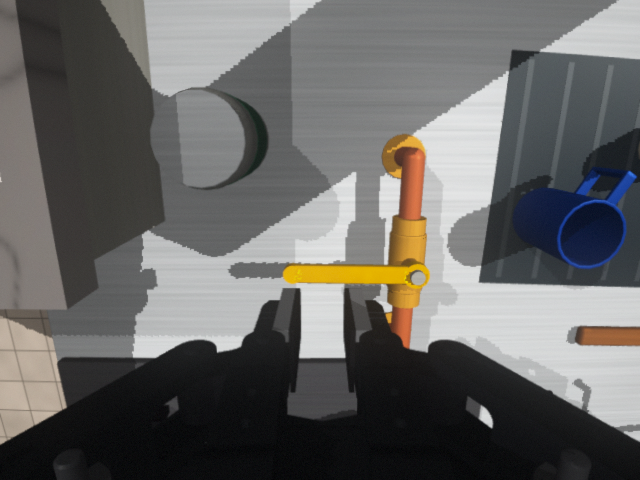

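View pics/s4.png

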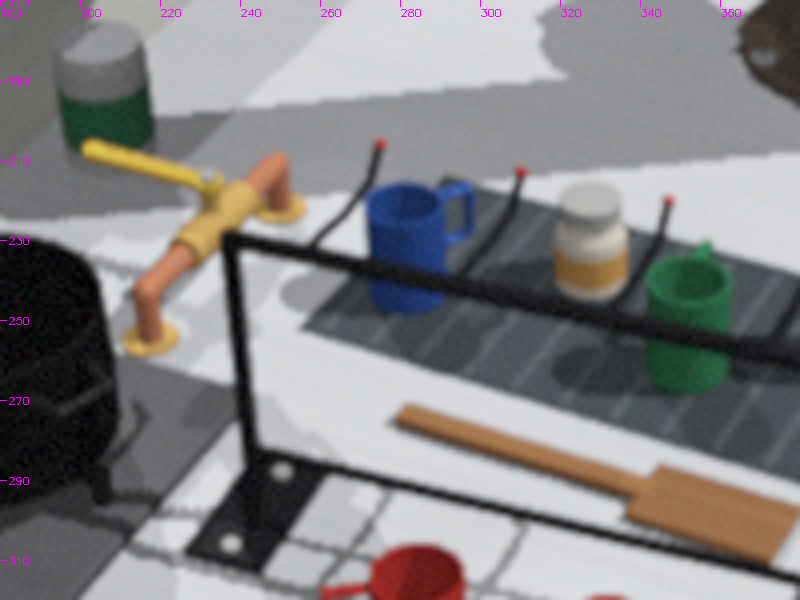

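>>> {"fn": "play_rows", "kwargs": {"rows": [0,0,0,2.5,10,-4,-1,0,0,0,2.5,24,-4,-1,0,0,0,2.5,24,-4,-1,0,0,0,2.5,24,-4,-1,0,0,0,2.5,24,-4,-1]}}

```text
time: 4.9
position: [0.4626, -0.1959, 0.2997]
eef_rot: [-0.005, 3.136, -0.002]
force: [0.7, -0.3, 0.3]
width: 1.001
```

>>> {"fn": "play_rows", "kwargs": {"rows": [0,0,0,0,0,0,-1]}}

```text
time: 5.03
position: [0.4632, -0.1956, 0.3]
eef_rot: [-0.007, 3.135, -0.002]
force: [0.1, -0.8, -0.4]
width: 0.998
```

```bash
python3 - <<'E'
from h import *
np.set_printoptions(precision=4,suppress=True)
plan([]);st=state(); f=grab_frame("wrist"); cv2.imwrite("pics/w5.png",f[:,:,::-1]); crop(f,230,100,200,150,4,"pics/w5c.png")
np.save("w5.npy",np.r_[st["position"],st["eef_rot"]])
E
```

```text
t 5.03 pos [ 0.4632 -0.1956  0.3   ] xang -179.7 tilt 0.40 F [ 0.1 -0.8 -0.4] w 0.998
```

View pics/w5.png

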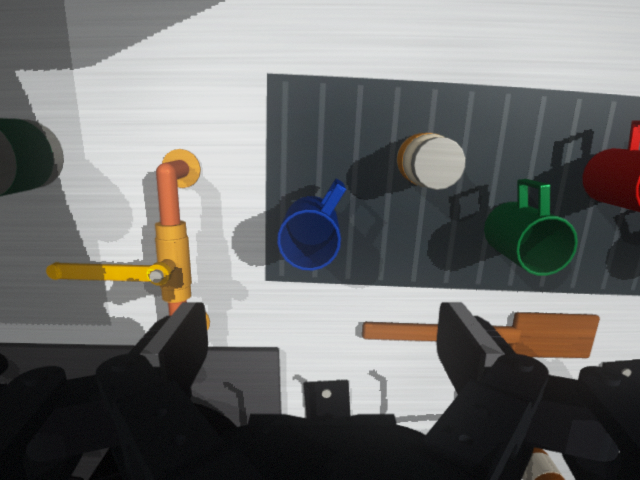

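View pics/w5c.png

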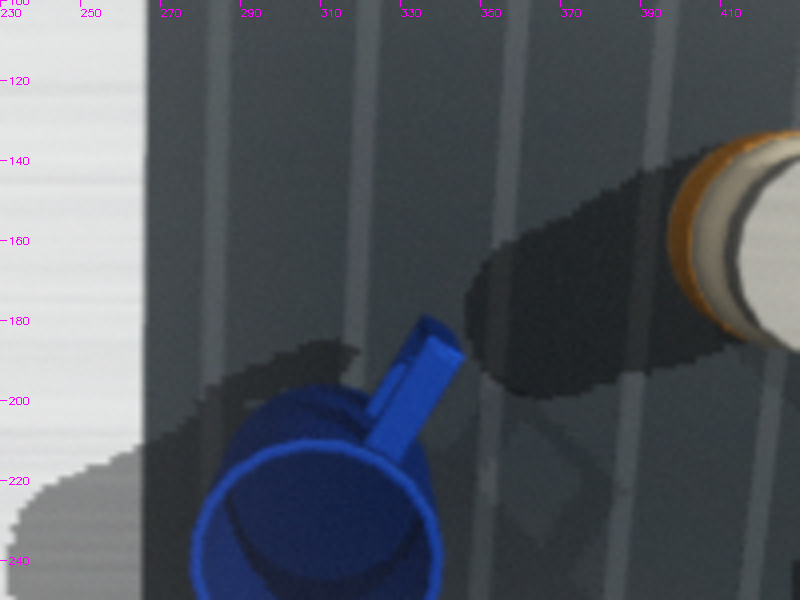

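```bash
cat >> h.py <<'E'
def cupfit(rim,hnd,st,zr=.086,zh=.081):
    C=cam("wrist",st); a=onz(rim,C,zr); b=onz(hnd,C,zh); d=b-a
    print("cup axis",np.round(a[:2],4),"handle ang %.1f"%np.degrees(np.arctan2(d[1],d[0])),"len %.4f"%np.hypot(*d[:2]))
    return a,np.degrees(np.arctan2(d[1],d[0]))
E
python3 - <<'E'
from h import *
w=np.load("w5.npy"); st=dict(position=w[:3],eef_rot=w[3:])
a,h=cupfit((309.5,239.5),(342,186.3),st)
cupfit((545.5,243),(539,185),st)
print(onz((438,162),cam("wrist",st),.079))
plan([([a[0],a[1],.16],h),([a[0],a[1],.042],h)])
E
```

```text
cup axis [ 0.4954 -0.208 ] handle ang 148.9 len 0.0585
cup axis [0.4979 0.0201] handle ang -167.4 len 0.0566
[ 0.42257491 -0.08937898  0.079     ]
t 5.08 pos [ 0.4632 -0.196   0.3001] xang -179.8 tilt 0.41 F [-0.9  0.1 -0.4] w 1.003
  row [0.0, 0.4, 31.4] [-3.12, -1.2, 14.03] | rows: 2.9
  row [0.0, 0.4, 31.4] [-3.03, -1.18, 25.83] | rows: 4.2
```

>>> {"fn": "play_rows", "kwargs": {"rows": [0,0,10.5,-3.1,-1.2,5,-1,0,0.4,21,-3.1,-1.2,10,-1,0,0.4,31.4,-3.1,-1.2,14,-1,0,0.4,31.4,-3.1,-1.2,14,-1,0,0.4,31.4,-3.1,-1.2,14,-1]}}

```text
time: 5.7
position: [0.4962, -0.209, 0.1617]
eef_rot: [0.839, 3.026, 0.001]
force: [0.8, 0.5, 0.5]
width: 0.997
```

```bash
python3 - <<'E'
from h import *
plan([([.4954,-.208,.042],148.9)])
st=state(); f=grab_frame("wrist"); cv2.imwrite("pics/w6.png",f[:,:,::-1])
print(proj([[.4954,-.208,.086]],cam("wrist",st)))
E
```

```text
t 5.70 pos [ 0.4962 -0.209   0.1617] xang 149.0 tilt 0.10 F [0.8 0.5 0.5] w 0.997
  row [0.0, 0.1, 0.1] [0.14, 0.04, 11.97] | rows: 1.9
[[322.12481143 248.91841369]]
```

View pics/w6.png

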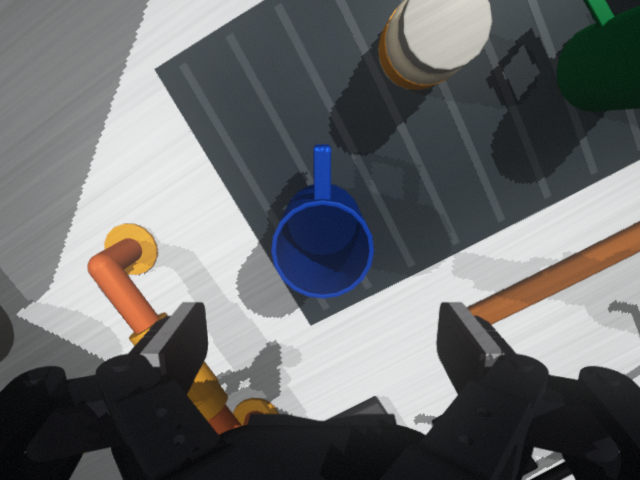

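>>> {"fn": "play_rows", "kwargs": {"rows": [0,0,0,0.1,0,5,-1,0,0,0,0.1,0,10,-1,0,0,0,0.1,0,12,-1,0,0,0,0.1,0,12,-1,0,0,0,0.1,0,12,1], "force": 40}}

```text
time: 6.38
position: [0.4977, -0.2085, 0.0442]
eef_rot: [0.836, 3.022, 0.002]
force: [0.5, -0.4, 0.2]
width: 0.818
```

>>> {"fn": "play_rows", "kwargs": {"rows": [0,0,0,0,0,0,1,0,0,0,0,0,0,1,0,0,0,0,0,0,1,0,0,0,0,0,0,1]}}

```text
time: 6.88
position: [0.4984, -0.2086, 0.0452]
eef_rot: [0.835, 3.02, 0.002]
force: [-1.4, 0.3, 7.7]
width: 0.689
```

```bash
python3 - <<'E'
from h import *
plan([([.4954,-.208,.042],148.9)])
st=state(); f=grab_frame("wrist"); cv2.imwrite("pics/w7.png",f[:,:,::-1])
E
```

```text
t 6.88 pos [ 0.4984 -0.2086  0.0452] xang 149.1 tilt 0.46 F [-1.4  0.3  7.7] w 0.689
  row [0.2, 0.4, 0.2] [0.29, -0.1, 0.32] | rows: 0.1
```

View pics/w7.png

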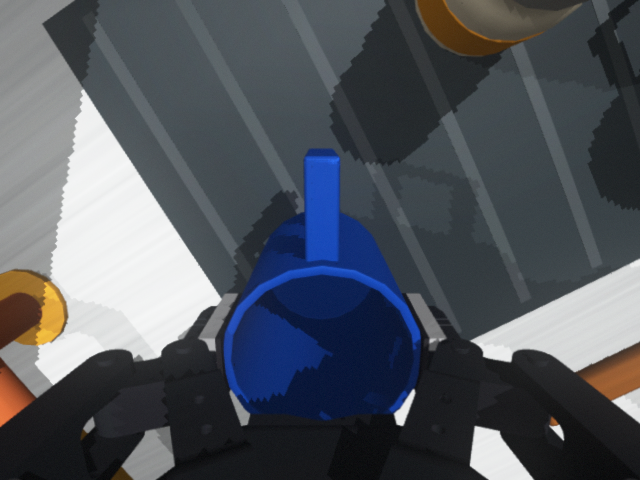

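```bash
cat >> h.py <<'E'
YR=.0713; xr=np.array([np.cos(YR),np.sin(YR),0]); yr=np.array([-np.sin(YR),np.cos(YR),0])
TIP=[np.array([.6304,.0063,.238])+(i-1.5)*.1*yr for i in range(4)]
def hookloop(i,dx,z):
    "loop centre at dx (m) from seat along the rail x, height z"
    p=TIP[i]+xr*(.038+dx); p[2]=z; return p
def tcp_for(loop,lt,xang):
    return loop-down(xang)@np.array(lt)
XA=-90+np.degrees(YR)
E
python3 - <<'E'
from h import *
lt=[.046,0,-.0128]
plan([([.5,-.2086,.2167],149.1),(tcp_for(hookloop(0,-.085,.2295),lt,XA),XA)])
print(hookloop(0,0,.22))
E
```

```text
t 6.92 pos [ 0.4984 -0.2086  0.0452] xang 149.1 tilt 0.47 F [-2.1  0.4  7.9] w 0.689
  row [0.2, 0.4, -0.0] [-0.26, 0.14, -17.14] | rows: 2.7
  row [-0.4, 0.5, -125.0] [-2.52, 14.06, -17.08] | rows: 11.7
[ 0.67898939 -0.14061178  0.22      ]
```

>>> {"fn": "play_rows", "kwargs": {"rows": [0,0,0,0,0,-4,1,0,0,0,0,0,-9,1,0,0,0,0,0,-14,1,0,0,0,0,0,-17.2,1,0,0,0,0,0,-17.2,1]}}

```text
time: 7.55
position: [0.4984, -0.2086, 0.2202]
eef_rot: [0.833, 3.015, 0.004]
force: [-1.2, 0.1, -1.5]
width: 0.69
```

```bash
python3 - <<'E'
from h import *
lt=[.046,0,-.0128]
print(state()["qpos"])
plan([(tcp_for(hookloop(0,-.085,.2295),lt,XA),XA)])
st=state(); f=grab_frame("wrist"); cv2.imwrite("pics/w8.png",f[:,:,::-1])
E
```

```text
[-3.28382035e-02  1.37128072e-01 -3.12425568e-01  1.07993662e-03
 -1.10766601e+00 -2.07760222e+00]
t 7.55 pos [ 0.4984 -0.2086  0.2202] xang 149.1 tilt 0.78 F [-1.2  0.1 -1.5] w 0.690
  row [-0.6, 0.8, -125.0] [-2.4, 14.01, 0.46] | rows: 11.7
```

View pics/w8.png

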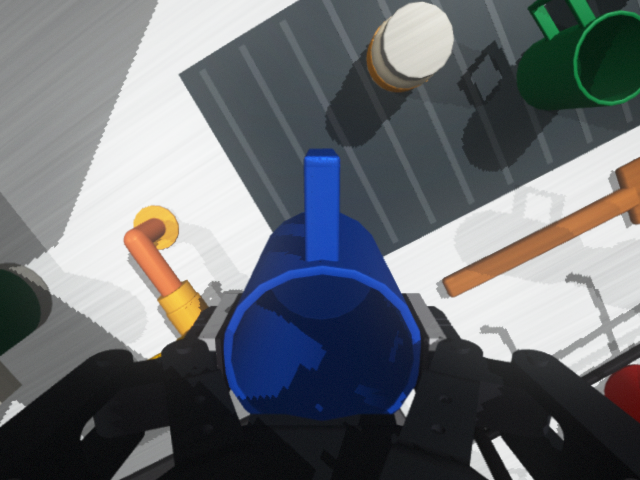

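```bash
cat >> h.py <<'E'
def intool(uv,zt):
    st=dict(position=np.zeros(3),eef_rot=np.zeros(3)); return onz(uv,cam("wrist",st),zt)
E
python3 - <<'E'
from h import *
print(intool((322.5,266),-.0408),intool((322,150),-.0358), intool((225,343),-.0408),intool((420,343),-.0408))
C=cam("wrist",dict(position=np.zeros(3),eef_rot=np.zeros(3)))
for dx in (0,.003):
  print(proj([[dx+.0305,0,-.0408],[dx+.06,0,-.0358]],C))
E
```

```text
[ 0.03124038  0.00053006 -0.0408    ] [ 0.06246124  0.00040916 -0.0358    ] [ 0.00713491 -0.0283292  -0.0408    ] [ 0.00711542  0.02936801 -0.0408    ]
[[320.5949006  268.51926456]
 [320.49368582 159.29643163]]
[[320.57750858 258.25548728]
 [320.4759187  147.95254456]]
```

>>> {"fn": "play_rows", "kwargs": {"rows": [0,0,-10.5,0,1.5,0.4,1,0,0,-21,0,3,0.4,1,0,0,-31.5,0,4,0.4,1,0,0,-42,0,5,0.4,1,0,0,-52,0,6,0.4,1]}}

```text
time: 8.22
position: [0.5273, -0.1564, 0.2125]
eef_rot: [-0.582, 3.08, -0.003]
force: [-0.9, -0.2, -0.6]
width: 0.695
```

```bash
python3 - <<'E'
from h import *
lt=[.046,0,-.0128]
plan([(tcp_for(hookloop(0,-.085,.2295),lt,XA),XA)])
E
```

```text
t 8.22 pos [ 0.5273 -0.1564  0.2125] xang -158.6 tilt 0.41 F [-0.9 -0.2 -0.6] w 0.695
  row [-0.4, 0.2, -72.7] [-7.95, 2.86, -0.37] | rows: 6.8
```

>>> {"fn": "play_rows", "kwargs": {"rows": [0,0,-10.5,-0.5,0,-0.4,1,0,0,-21,-1.2,0,-0.4,1,0,0,-31.5,-2.5,0,-0.4,1,0,0,-42,-4.5,1.5,-0.4,1,0,0,-52,-6,2.2,-0.4,1]}}

```text
time: 8.85
position: [0.5746, -0.1133, 0.2148]
eef_rot: [-1.883, 2.511, -0.004]
force: [-0.2, -0.1, -1.2]
width: 0.692
```

```bash
python3 - <<'E'
from h import *
lt=[.0447,0,-.0128]
plan([(tcp_for(hookloop(0,-.085,.2295),lt,XA),XA)])
E
```

```text
t 8.85 pos [ 0.5746 -0.1133  0.2148] xang -106.2 tilt 0.23 F [-0.2 -0.1 -1.2] w 0.692
  row [-0.2, 0.0, -20.3] [-1.54, -1.27, -0.18] | rows: 1.9
```

>>> {"fn": "play_rows", "kwargs": {"rows": [0,0,-10.3,-0.8,-0.6,-0.2,1,0,0,-20.3,-1.5,-1.3,-0.2,1,0,0,-20.3,-1.5,-1.3,-0.2,1,0,0,-20.3,-1.5,-1.3,-0.2,1]}}

```text
time: 9.35
position: [0.5905, -0.1027, 0.2158]
eef_rot: [-2.293, 2.145, -0.003]
force: [0.0, 0.1, -1.8]
width: 0.69
```

```bash
python3 - <<'E'
from h import *
lt=[.0447,0,-.0128]
T=tcp_for(hookloop(0,-.085,.2295),lt,XA)
plan([(T,XA),(tcp_for(hookloop(0,-.006,.2295),lt,XA),XA)])
st=state(); f=grab_frame("wrist"); cv2.imwrite("pics/w9.png",f[:,:,::-1])
C=cam("wrist",st); print(proj([TIP[0],hookloop(0,-.02,.22),hookloop(0,0,.22),hookloop(0,.085,.232)],C))
f=grab_frame("side"); crop(f,250,130,180,150,4,"pics/s9.png")
f=grab_frame("scene"); crop(f,220,150,200,150,4,"pics/c9.png")
E
```

```text
t 9.35 pos [ 0.5905 -0.1027  0.2158] xang -86.2 tilt 0.12 F [ 0.   0.1 -1.8] w 0.690
  row [-0.1, -0.0, -0.3] [-0.05, -0.06, -0.09] | rows: 0.0
  row [-0.1, -0.0, -0.3] [-0.09, -7.96, -0.07] | rows: 1.3
[[ 175.17627867  213.46377186]
 [ 144.44697017  204.06217705]
 [  91.18268124  204.57380562]
 [-151.21208198  213.73685148]]
```

View pics/w9.png

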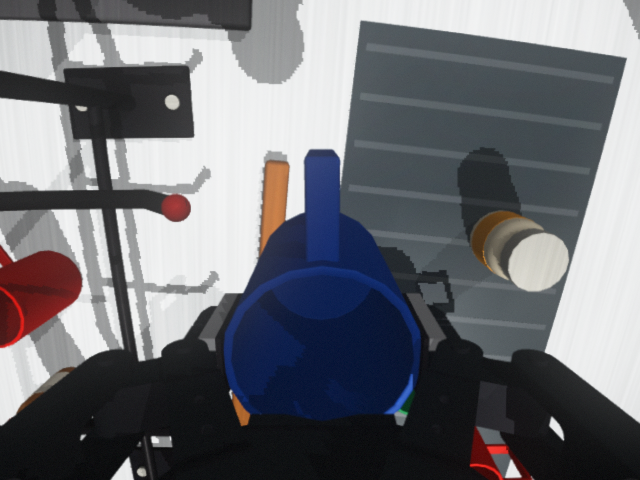

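View pics/s9.png

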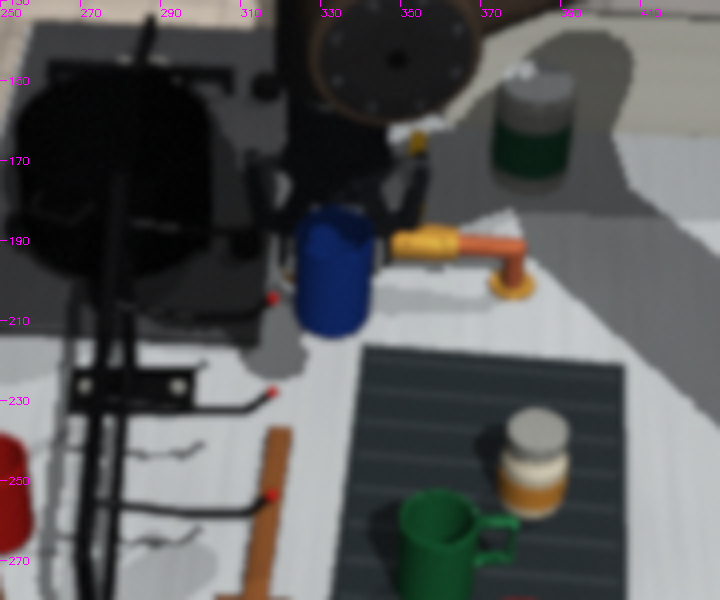

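View pics/c9.png

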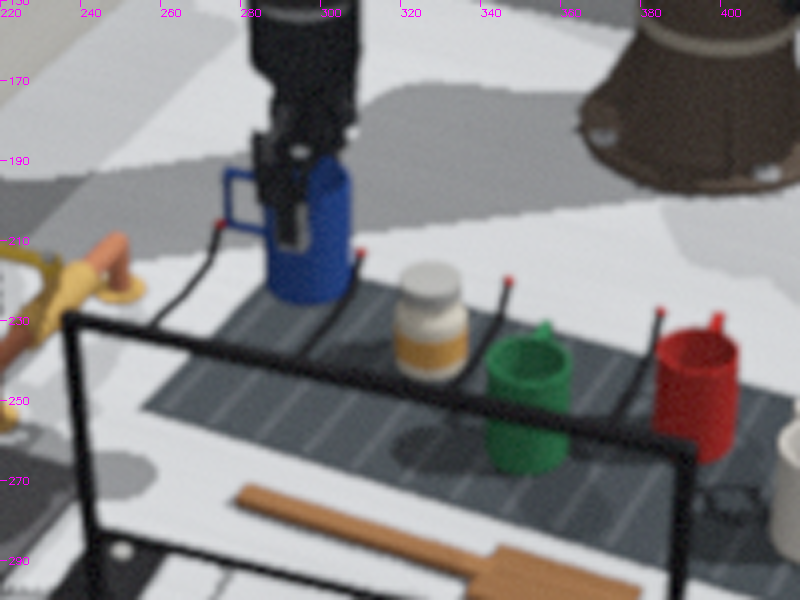

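```bash
python3 - <<'E'
from h import *
print(intool((176,208),-.0222)*1000, intool((120,200),-.0042)*1000)
E
```

```text
[ 45.74793641 -47.35166055 -22.2       ] [ 45.44374072 -74.61636912  -4.2       ]
```

>>> {"fn": "play_rows", "kwargs": {"rows": [0,0,0,0.05,-2,-0.1,1,0,0,0,0.05,-4,-0.1,1,0,0,0,0.05,-6,-0.1,1,0,0,0,0.05,-7.9,-0.1,1,0,0,0,0.05,-7.9,-0.1,1]}}

```text
time: 10.12
position: [0.6702, -0.098, 0.2173]
eef_rot: [-2.293, 2.144, -0.004]
force: [-0.6, 0.2, -2.4]
width: 0.691
```

```bash
python3 - <<'E'
from h import *
lt=[.0447,0,-.0128]
plan([(tcp_for(hookloop(0,-.006,.2295),lt,XA),XA),(tcp_for(hookloop(0,-.006,.206),lt,XA),XA)])
st=state(); f=grab_frame("wrist"); cv2.imwrite("pics/w10.png",f[:,:,::-1])
f=grab_frame("scene"); crop(f,220,150,200,150,4,"pics/c10.png")
E
```

```text
t 10.12 pos [ 0.6702 -0.098   0.2173] xang -86.2 tilt 0.17 F [-0.6  0.2 -2.4] w 0.691
  row [-0.2, -0.0, -0.2] [-0.15, 0.03, 0.06] | rows: 0.0
  row [-0.2, -0.0, -0.2] [-0.15, 0.03, 2.41] | rows: 0.4
```

View pics/w10.png

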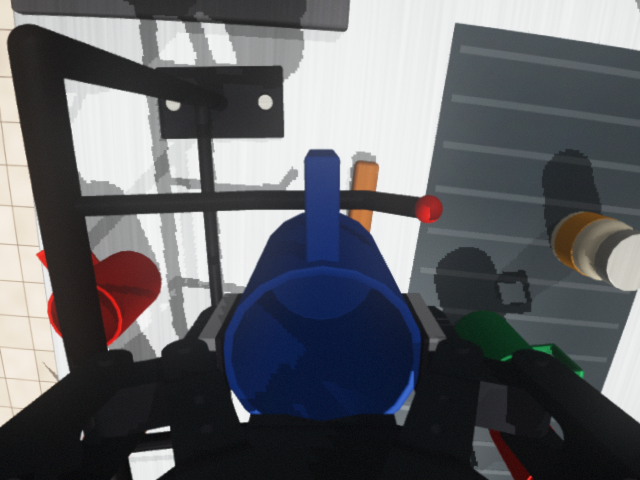

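View pics/c10.png

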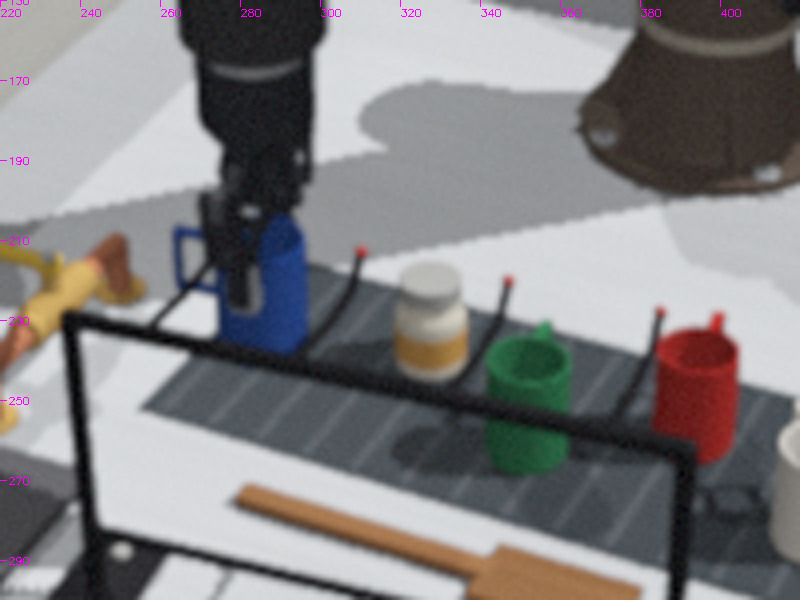

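>>> {"fn": "play_rows", "kwargs": {"rows": [0,0,0,0,0,0.8,1,0,0,0,-0.3,0,1.5,1,0,0,0,-0.6,0,2.1,1,0,0,0,-0.6,0,2.4,1,0,0,0,-0.6,0,2.4,1]}}

```text
time: 10.85
position: [0.6687, -0.092, 0.1934]
eef_rot: [-2.294, 2.144, -0.003]
force: [0.5, -0.3, -1.3]
width: 0.687
```

>>> {"fn": "play_rows", "kwargs": {"rows": [0,0,0,0,0,0.2,1,0,0,0,0,0,0.3,1]}}

```text
time: 11.1
position: [0.6691, -0.0921, 0.1918]
eef_rot: [-2.294, 2.143, -0.005]
force: [-3.6, 1.3, 7.1]
width: 0.692
```

>>> {"fn": "play_rows", "kwargs": {"rows": [0,0,0,0,0,0,0,0,0,0,0,0,0,-0.6,0,0,0,0,0,0,-1,0,0,0,0,0,0,-1,0,0,0,0,0,0,-1]}}

```text
time: 11.72
position: [0.6691, -0.0922, 0.1916]
eef_rot: [-2.294, 2.143, -0.005]
force: [-0.3, -0.1, 0.5]
width: 0.999
```

```bash
python3 - <<'E'
from h import *
plan([])
st=state(); f=grab_frame("wrist"); cv2.imwrite("pics/w11.png",f[:,:,::-1])
f=grab_frame("scene"); crop(f,220,150,200,150,4,"pics/c11.png")
E
```

```text
t 11.72 pos [ 0.6691 -0.0922  0.1916] xang -86.1 tilt 0.22 F [-0.3 -0.1  0.5] w 0.999
```

View pics/w11.png

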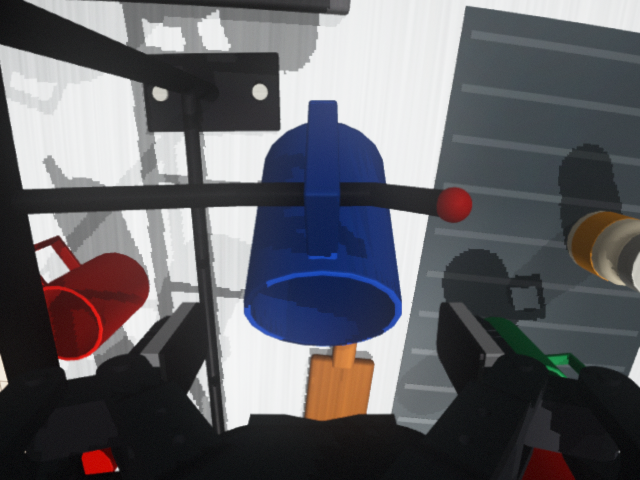

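View pics/c11.png

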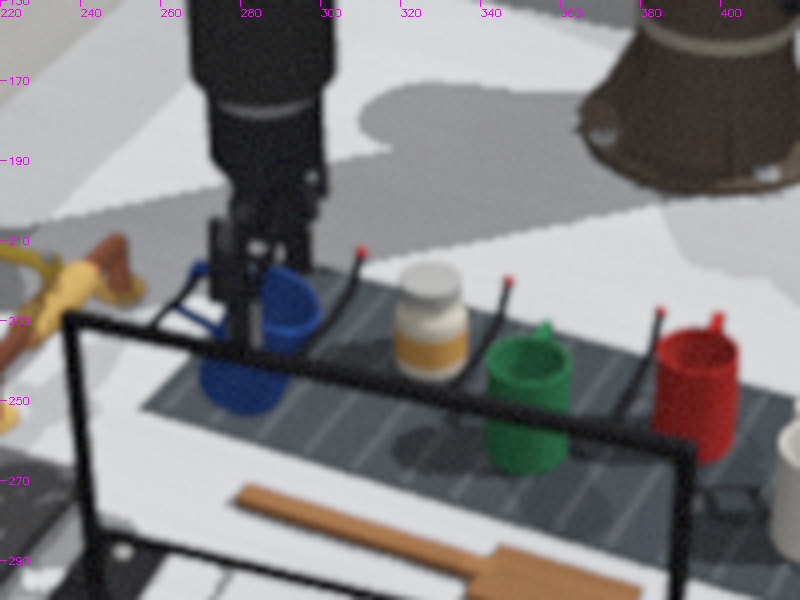

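>>> {"fn": "play_rows", "kwargs": {"rows": [0,0,0,0,0,-3,-1,0,0,0,0,0,-7,-1,0,0,0,0,0,-11,-1,0,0,0,0,0,-11,-1]}}

```text
time: 12.32
position: [0.6702, -0.0923, 0.306]
eef_rot: [-2.291, 2.14, -0.013]
force: [0.1, -0.7, -1.0]
width: 1.0
```

```bash
python3 - <<'E'
from h import *
plan([([.46,.05,.30],180)])
st=state(); f=grab_frame("wrist"); cv2.imwrite("pics/w12.png",f[:,:,::-1])
E
```

```text
t 12.32 pos [ 0.6702 -0.0923  0.306 ] xang -86.1 tilt 0.62 F [ 0.1 -0.7 -1. ] w 1.000
  row [-0.5, 0.4, 93.9] [-15.63, 20.01, 0.37] | rows: 8.8
```

View pics/w12.png

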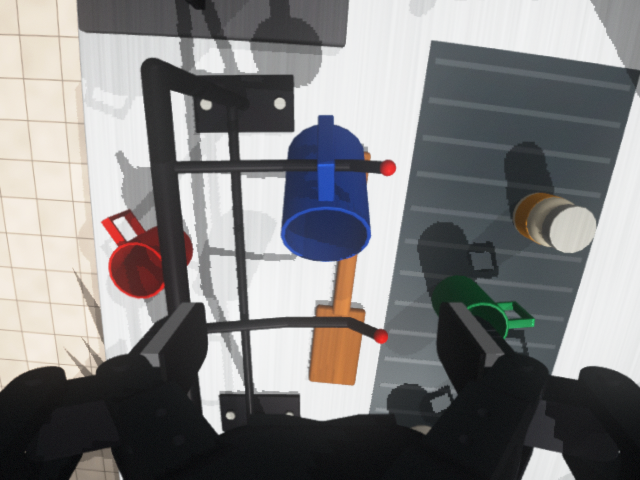

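>>> {"fn": "play_rows", "kwargs": {"rows": [0,0,10.5,-3,4,0,-1,0,0,21,-6,8,0,-1,0,0,31.5,-9,12,0,-1,0,0,42,-13,16,0,-1,0,0,52,-15.6,20,0,-1]}}

```text
time: 13.0
position: [0.4582, 0.0504, 0.3008]
eef_rot: [-1.118, 2.931, -0.004]
force: [-0.4, 1.3, 1.1]
width: 0.999
```

```bash
python3 - <<'E'
from h import *
plan([([.46,.07,.30],180)])
E
```

```text
t 13.00 pos [0.4582 0.0504 0.3008] xang -138.2 tilt 0.33 F [-0.4  1.3  1.1] w 0.999
  row [-0.2, 0.3, 41.8] [-1.44, 1.34, 0.08] | rows: 3.9
```

>>> {"fn": "play_rows", "kwargs": {"rows": [0,0,10.5,-1.4,1.3,0,-1,0,0,21,-1.4,1.3,0,-1,0,0,31.5,-1.4,1.3,0,-1,0,0,41.8,-1.4,1.3,0,-1,0,0,41.8,-1.4,1.3,0,-1]}}

```text
time: 13.62
position: [0.4595, 0.0693, 0.2998]
eef_rot: [-0.001, 3.137, -0.002]
force: [0.1, -0.6, -0.4]
width: 1.002
```

```bash
python3 - <<'E'
from h import *
plan([]);st=state(); f=grab_frame("wrist"); cv2.imwrite("pics/w13.png",f[:,:,::-1])
np.save("w13.npy",np.r_[st["position"],st["eef_rot"]]); crop(f,200,110,270,190,3,"pics/w13c.png")
E
```

```text
t 13.62 pos [0.4595 0.0693 0.2998] xang -180.0 tilt 0.26 F [ 0.1 -0.6 -0.4] w 1.002
```

View pics/w13.png

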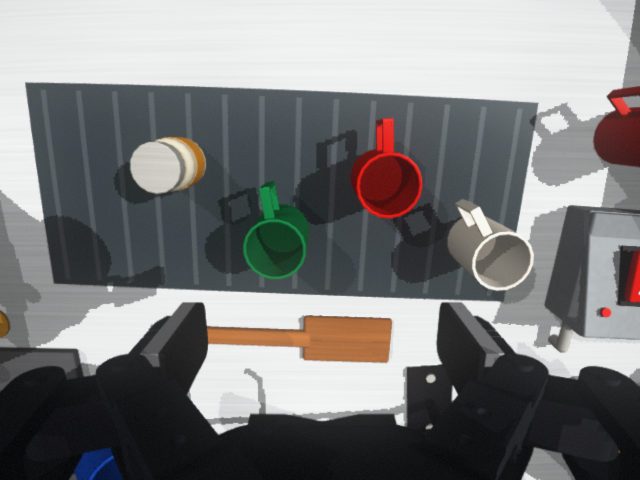

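View pics/w13c.png

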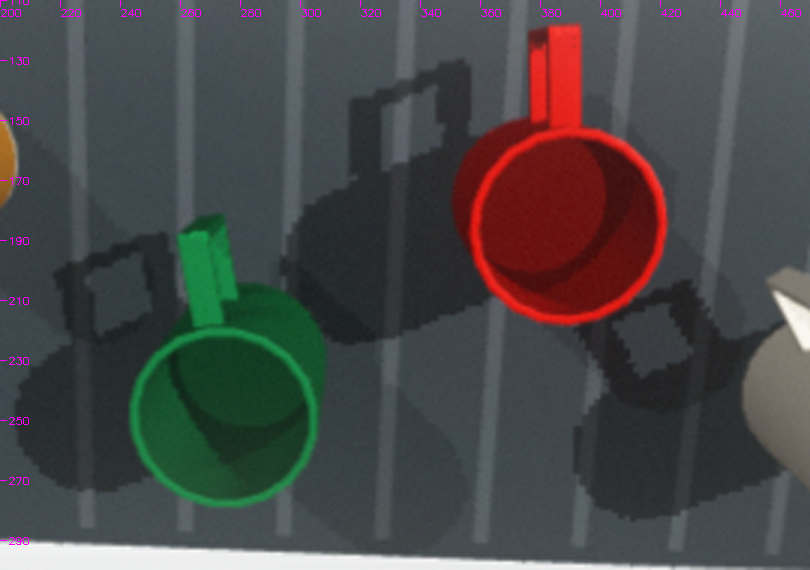

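```bash
python3 - <<'E'
from h import *
w=np.load("w13.npy"); st=dict(position=w[:3],eef_rot=w[3:])
a,h=cupfit((274.7,249.3),(264.3,187.3),st)
cupfit((389.3,185.3),(388.3,119),st)
cupfit((502,261),(465,207),st)
plan([([a[0],a[1],.16],h),([a[0],a[1],.042],h)])
E
```

```text
cup axis [0.5008 0.0233] handle ang -171.9 len 0.0594
cup axis [0.4394 0.1303] handle ang -177.4 len 0.0585
cup axis [0.5127 0.244 ] handle ang -142.6 len 0.0658
t 13.68 pos [0.4596 0.0693 0.3   ] xang -179.8 tilt 0.27 F [-0.4  0.3  0.2] w 1.000
  row [-0.1, 0.3, -7.9] [-4.03, -4.6, 14.02] | rows: 2.4
  row [-0.1, 0.3, -7.9] [-3.98, -4.58, 25.82] | rows: 4.2
```

>>> {"fn": "play_rows", "kwargs": {"rows": [0,0.3,-7.9,-2,-2.5,5,-1,0,0.3,-7.9,-4.05,-4.6,10,-1,0,0.3,-7.9,-4.05,-4.6,14,-1,0,0.3,-7.9,-4.05,-4.6,14,-1]}}

```text
time: 14.18
position: [0.4987, 0.0221, 0.1573]
eef_rot: [0.224, -3.126, 0.006]
force: [0.2, -0.5, 0.3]
width: 0.999
```

```bash
python3 - <<'E'
from h import *
plan([([.5008,.0233,.042],-171.9)])
st=state(); f=grab_frame("wrist"); cv2.imwrite("pics/w14.png",f[:,:,::-1])
np.save("w14.npy",np.r_[st["position"],st["eef_rot"]])
print(proj([[.5008,.0233,.086]],cam("wrist",st)))
E
```

```text
t 14.18 pos [0.4987 0.0221 0.1573] xang -171.8 tilt 0.48 F [ 0.2 -0.5  0.3] w 0.999
  row [-0.2, -0.5, 0.1] [-0.31, 0.13, 11.53] | rows: 1.8
[[324.81436941 258.10426053]]
```

View pics/w14.png

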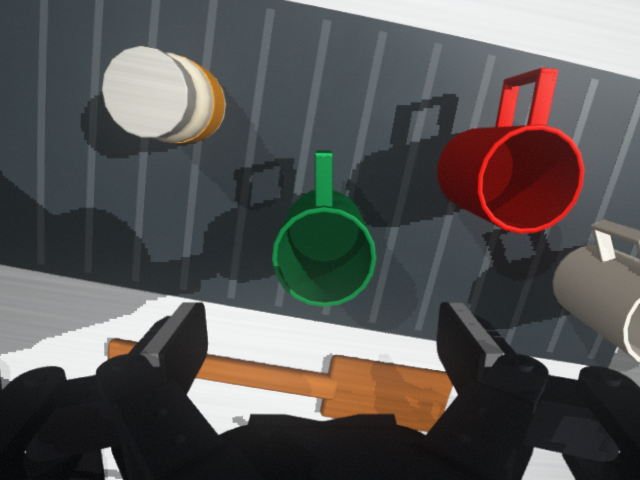

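>>> {"fn": "play_rows", "kwargs": {"rows": [0,-0.5,0,-0.2,0.1,5,-1,0,-0.5,0,-0.2,0.1,9,-1,0,-0.5,0,-0.2,0.1,11.5,-1,0,-0.5,0,-0.2,0.1,11.5,-1,0,-0.5,0,-0.2,0.1,11.5,1]}}

```text
time: 14.85
position: [0.5034, 0.0245, 0.0468]
eef_rot: [-0.227, 3.125, -0.002]
force: [0.1, 0.0, -0.9]
width: 0.818
```

>>> {"fn": "play_rows", "kwargs": {"rows": [0,0,0,0,0,0,1,0,0,0,0,0,0,1,0,0,0,0,0,0,1,0,0,0,0,0,0,1,0,0,0,0,0,-1,1]}}

```text
time: 15.48
position: [0.5028, 0.0243, 0.0568]
eef_rot: [-0.227, 3.126, -0.003]
force: [0.7, -0.3, -0.9]
width: 0.692
```

```bash
python3 - <<'E'
from h import *
plan([([.5008,.0233,.042],-171.9)])
st=state(); f=grab_frame("wrist"); cv2.imwrite("pics/w15.png",f[:,:,::-1])
E
```

```text
t 15.47 pos [0.5028 0.0243 0.0568] xang -171.7 tilt 0.42 F [ 0.7 -0.3 -0.9] w 0.692
  row [-0.1, 0.4, 0.2] [0.23, -0.07, 1.48] | rows: 0.2
```

View pics/w15.png

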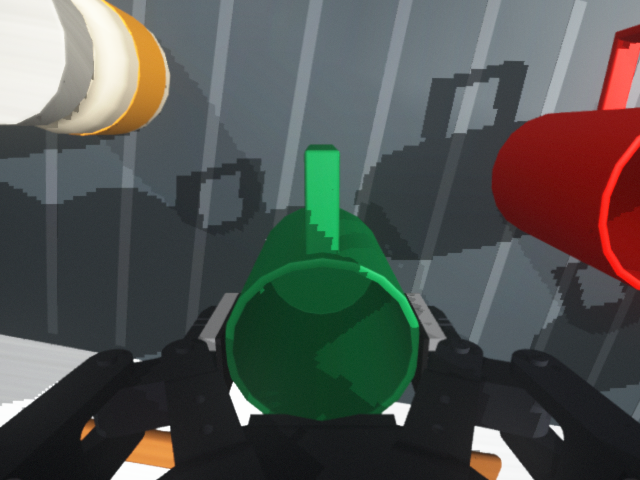

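```bash
python3 - <<'E'
from h import *
C=cam("wrist",dict(position=np.zeros(3),eef_rot=np.zeros(3)))
print(intool((322.5,260),-.0392)[0]-.0305,intool((321,147),-.0342)[0]-.060)
lt=[.0455,0,-.0112]
plan([([.50,.03,.2185],-171.9),(tcp_for(hookloop(1,-.085,.2295),lt,XA),XA)])
E
```

```text
0.002008719335979542 0.003238541878219356
t 15.53 pos [0.5037 0.0246 0.0583] xang -171.7 tilt 0.53 F [1.2 0.6 0.8] w 0.688
  row [-0.1, 0.5, 0.2] [0.14, 0.56, -16.02] | rows: 2.6
  row [-0.5, 0.3, -85.8] [-7.7, -3.78, -15.92] | rows: 8.0
```

>>> {"fn": "play_rows", "kwargs": {"rows": [0,0,0,0,0,-5,1,0,0,0,0,0,-10,1,0,0,-7,0,0,-16,1,0,0,-17,-1,0,-16,1,0,0,-27,-2,0,-16,1]}}

```text
time: 16.15
position: [0.5222, 0.0277, 0.2198]
eef_rot: [-0.958, 2.98, -0.005]
force: [-0.8, -0.3, -0.7]
width: 0.69
```

```bash
python3 - <<'E'
from h import *
lt=[.0455,0,-.0112]
plan([(tcp_for(hookloop(1,-.085,.2295),lt,XA),XA)])
E
```

```text
t 16.15 pos [0.5222 0.0277 0.2198] xang -144.3 tilt 0.64 F [-0.8 -0.3 -0.7] w 0.690
  row [-0.6, 0.3, -58.4] [-3.3, -5.97, 0.22] | rows: 5.5
```

>>> {"fn": "play_rows", "kwargs": {"rows": [0,0,-10.5,0,0,0.2,1,0,0,-21,-0.5,-1,0.2,1,0,0,-31.5,-1.5,-3,0.2,1,0,0,-42,-2.5,-4.5,0.2,1,-0.5,0,-52,-3.3,-6,0.2,1]}}

```text
time: 16.77
position: [0.5842, -0.0021, 0.2186]
eef_rot: [-2.178, 2.256, 0.002]
force: [0.3, 0.6, -0.9]
width: 0.691
```

>>> {"fn": "play_rows", "kwargs": {"rows": [0,0,-6,0,0,0,1,0,0,-6,0,0,0,1]}}

```text
time: 17.02
position: [0.584, -0.0023, 0.2183]
eef_rot: [-2.292, 2.141, 0.002]
force: [0.4, -0.8, -0.7]
width: 0.686
```

```bash
python3 - <<'E'
from h import *
lt=[.0455,0,-.0112]
T=tcp_for(hookloop(1,-.085,.2295),lt,XA)
plan([(T,XA),(tcp_for(hookloop(1,-.006,.2295),lt,XA),XA)])
st=state(); f=grab_frame("wrist"); cv2.imwrite("pics/w16.png",f[:,:,::-1])
C=cam("wrist",st); print(proj([TIP[1]],C))
E
```

```text
t 17.02 pos [ 0.584  -0.0023  0.2183] xang -86.1 tilt 0.29 F [ 0.4 -0.8 -0.7] w 0.686
  row [-0.2, 0.2, -0.2] [-0.08, 0.01, 0.0] | rows: 0.0
  row [-0.2, 0.2, -0.2] [-0.1, -7.89, 0.03] | rows: 1.3
[[179.8461709 210.3272077]]
```

View pics/w16.png

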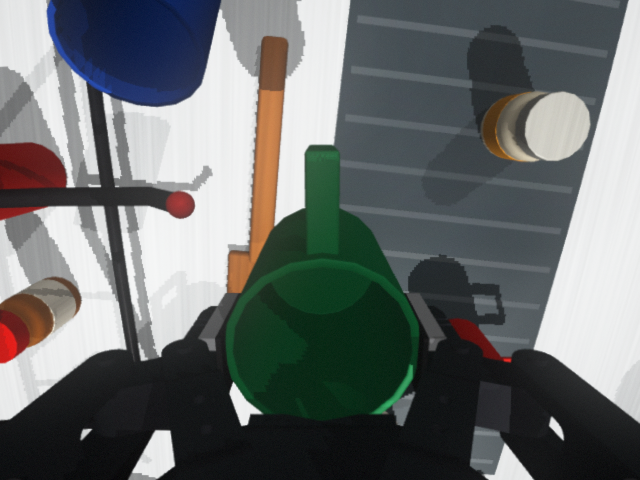

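>>> {"fn": "play_rows", "kwargs": {"rows": [0,0,0,0.05,-2,0,1,0,0,0,0.05,-4,0,1,0,0,0,0.05,-6,0,1,0,0,0,0.05,-7.9,0,1,0,0,0,0.05,-7.9,0,1]}}

```text
time: 17.7
position: [0.6631, 0.0028, 0.2182]
eef_rot: [-2.289, 2.145, 0.002]
force: [0.6, 0.3, -1.1]
width: 0.689
```

```bash
python3 - <<'E'
from h import *
lt=[.0455,0,-.0112]
plan([(tcp_for(hookloop(1,-.006,.2045),lt,XA),XA)])
st=state(); f=grab_frame("wrist"); cv2.imwrite("pics/w17.png",f[:,:,::-1])
E
```

```text
t 17.70 pos [0.6631 0.0028 0.2182] xang -86.3 tilt 0.27 F [ 0.6  0.3 -1.1] w 0.689
  row [-0.1, 0.2, -0.4] [-0.12, 0.05, 2.49] | rows: 0.4
```

View pics/w17.png

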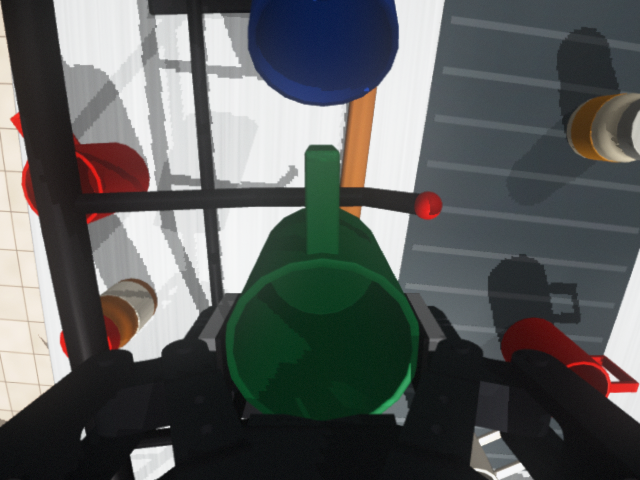

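>>> {"fn": "play_rows", "kwargs": {"rows": [0,0,0,0,0,0.8,1,0,0,0,-0.3,0,1.5,1,0,0,0,-0.6,0,2.2,1,0,0,0,-0.6,0,2.5,1,0,0,0,-0.6,0,2.6,1]}}

```text
time: 18.38
position: [0.662, 0.0091, 0.1936]
eef_rot: [-2.29, 2.144, 0.002]
force: [-5.9, 3.1, 10.7]
width: 0.688
```

Contact on the rod; release.

>>> {"fn": "play_rows", "kwargs": {"rows": [0,0,0,0,0,0,0,0,0,0,0,0,0,-0.6,0,0,0,0,0,0,-1,0,0,0,0,0,0,-1,0,0,0,0,0,0,-1]}}

```text
time: 19.0
position: [0.662, 0.0091, 0.1935]
eef_rot: [-2.29, 2.144, 0.002]
force: [0.1, -0.1, -1.0]
width: 1.001
```

>>> {"fn": "play_rows", "kwargs": {"rows": [0,0,0,0,0,0,-1,0,0,0,0,0,-3,-1,0,0,0,0,0,-7,-1,0,0,0,0,0,-11,-1,0,0,0,0,0,-11,-1]}}

```text
time: 19.62
position: [0.6633, 0.0086, 0.3077]
eef_rot: [-2.286, 2.14, -0.005]
force: [-0.9, -0.9, -1.0]
width: 0.998
```

```bash
python3 - <<'E'
from h import *
plan([([.42,.15,.30],180)])
st=state(); f=grab_frame("wrist"); cv2.imwrite("pics/w18.png",f[:,:,::-1])
E
```

```text
t 19.62 pos [0.6633 0.0086 0.3077] xang -86.2 tilt 0.60 F [-0.9 -0.9 -1. ] w 0.998
  row [-0.2, 0.6, 93.8] [-15.7, 23.35, 0.62] | rows: 8.8
```

View pics/w18.png

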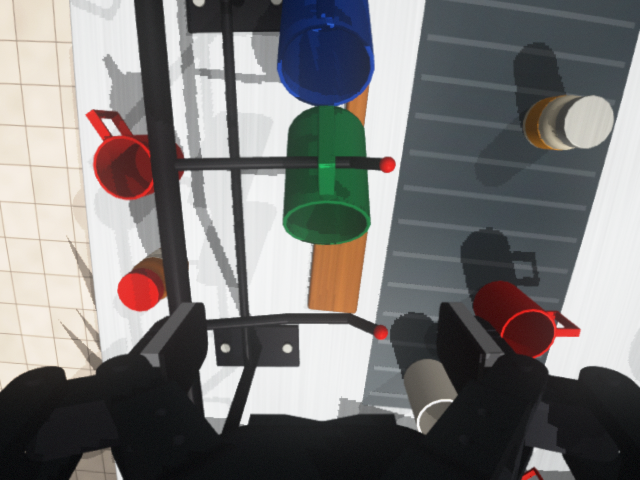

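>>> {"fn": "play_rows", "kwargs": {"rows": [0,0,10.5,-3,5,0,-1,0,0,21,-6,10,0.3,-1,0,0,31.5,-9,15,0.6,-1,0,0,42,-13,19,0.6,-1,0,0,52,-15.7,23.4,0.6,-1]}}

```text
time: 20.3
position: [0.4236, 0.1475, 0.2977]
eef_rot: [-1.158, 2.915, 0.004]
force: [-0.0, 0.9, 1.1]
width: 1.0
```

```bash
python3 - <<'E'
from h import *
plan([([.42,.17,.30],180)])
E
```

```text
t 20.30 pos [0.4236 0.1475 0.2977] xang -136.7 tilt 0.34 F [-0.   0.9  1.1] w 1.000
  row [0.1, 0.3, 43.3] [-1.28, 1.88, -0.23] | rows: 4.0
```

>>> {"fn": "play_rows", "kwargs": {"rows": [0,0,10.5,-1.3,1.9,-0.2,-1,0,0,21,-1.3,1.9,-0.2,-1,0,0,31.5,-1.3,1.9,-0.2,-1,0,0,42,-1.3,1.9,-0.2,-1,0,0,43.3,-1.3,1.9,-0.2,-1]}}

```text
time: 20.92
position: [0.4195, 0.17, 0.2989]
eef_rot: [-0.001, 3.139, 0.005]
force: [0.0, 0.9, 0.2]
width: 1.007
```

```bash
python3 - <<'E'
from h import *
plan([]);st=state(); f=grab_frame("wrist"); cv2.imwrite("pics/w19.png",f[:,:,::-1])
np.save("w19.npy",np.r_[st["position"],st["eef_rot"]]); crop(f,200,110,270,190,3,"pics/w19c.png")
E
```

```text
t 20.93 pos [0.4195 0.17   0.2989] xang -180.0 tilt 0.26 F [0.  0.9 0.2] w 1.007
```

View pics/w19.png

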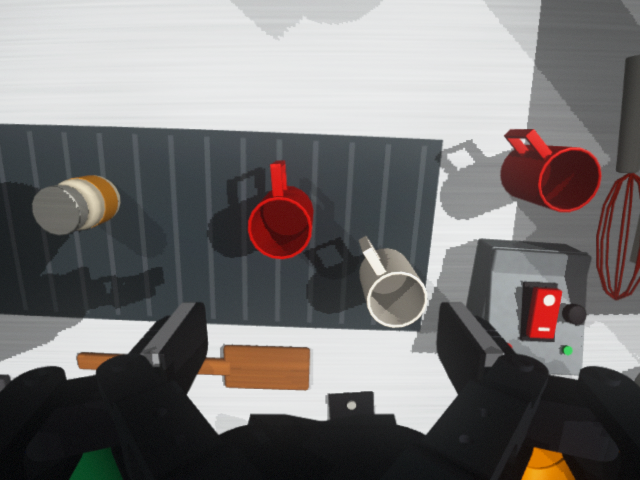

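View pics/w19c.png

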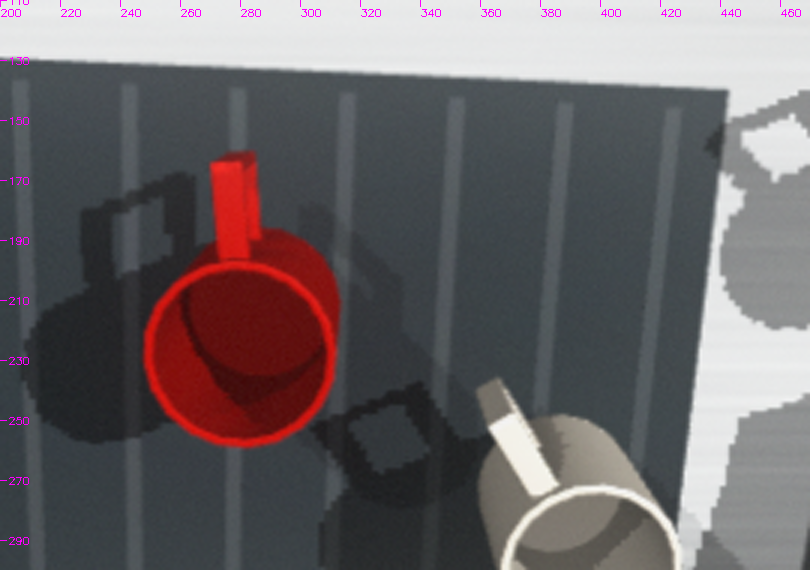

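```bash
python3 - <<'E'
from h import *
w=np.load("w19.npy"); st=dict(position=w[:3],eef_rot=w[3:])
a,h=cupfit((280,228),(275.7,164.3),st)
cupfit((396,299.5),(367.7,250),st)
plan([([a[0],a[1],.16],h),([a[0],a[1],.042],h)])
E
```

```text
cup axis [0.4392 0.1308] handle ang -177.3 len 0.0587
cup axis [0.5124 0.2439] handle ang -149.7 len 0.0579
t 20.98 pos [0.4197 0.17   0.299 ] xang -179.9 tilt 0.27 F [ 0.9 -0.2 -0.5] w 0.998
  row [0.2, 0.2, -2.6] [-1.91, -3.97, 13.89] | rows: 2.3
  row [0.2, 0.2, -2.6] [-1.87, -4.01, 25.69] | rows: 4.2
```

>>> {"fn": "play_rows", "kwargs": {"rows": [0,0.2,-2.6,-1,-2.5,5,-1,0,0.2,-2.6,-1.9,-4.0,10,-1,0,0.2,-2.6,-1.9,-4.0,14,-1,0,0.2,-2.6,-1.9,-4.0,14,-1]}}

```text
time: 21.48
position: [0.4374, 0.1289, 0.1564]
eef_rot: [0.077, -3.135, 0.001]
force: [-0.2, -0.0, 0.9]
width: 0.993
```

```bash
python3 - <<'E'
from h import *
plan([([.4392,.1308,.042],-177.3)])
st=state(); f=grab_frame("wrist"); cv2.imwrite("pics/w20.png",f[:,:,::-1])
print(proj([[.4392,.1308,.086]],cam("wrist",st)))
E
```

```text
t 21.48 pos [0.4374 0.1289 0.1564] xang -177.2 tilt 0.31 F [-0.2 -0.   0.9] w 0.993
  row [-0.0, -0.3, 0.1] [-0.25, 0.18, 11.44] | rows: 1.8
[[325.75981368 257.58262032]]
```

View pics/w20.png

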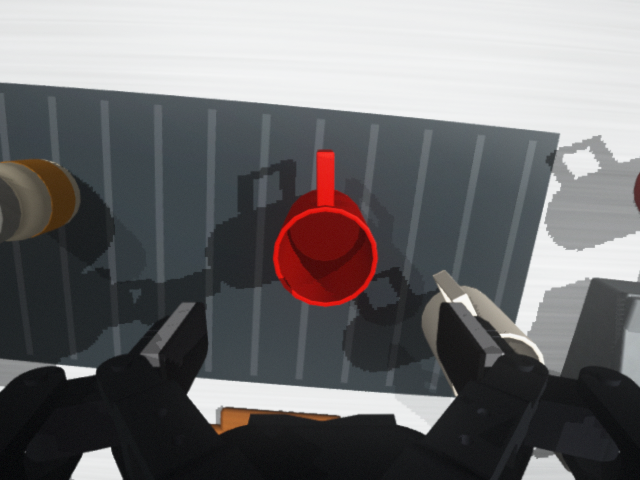

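>>> {"fn": "play_rows", "kwargs": {"rows": [0,-0.3,0,-0.1,0.15,5,-1,0,-0.3,0,-0.1,0.15,9,-1,0,-0.3,0,-0.1,0.15,11.5,-1,0,-0.3,0,-0.1,0.15,11.5,-1,0,-0.3,0,-0.1,0.15,11.5,1]}}

```text
time: 22.15
position: [0.4409, 0.1329, 0.0455]
eef_rot: [-0.08, 3.135, 0.005]
force: [-0.0, 0.1, 0.6]
width: 0.816
```

>>> {"fn": "play_rows", "kwargs": {"rows": [0,0,0,0,0,0,1,0,0,0,0,0,0,1,0,0,0,0,0,0,1,0,0,0,0,0,0,1]}}

```text
time: 22.65
position: [0.4416, 0.1334, 0.0465]
eef_rot: [-0.081, 3.133, 0.006]
force: [-2.7, -0.3, 9.3]
width: 0.691
```

>>> {"fn": "play_rows", "kwargs": {"rows": [0,0,0,0,0,-2,1,0,0,0,0,0,-4,1,0,0,0,0,0,-4,1]}}

```text
time: 23.02
position: [0.4421, 0.1339, 0.0877]
eef_rot: [-0.081, 3.131, 0.009]
force: [-0.6, -0.1, -1.5]
width: 0.688
```

```bash
python3 - <<'E'
from h import *
plan([])
st=state(); f=grab_frame("wrist"); cv2.imwrite("pics/w21.png",f[:,:,::-1])
E
```

```text
t 23.02 pos [0.4421 0.1339 0.0877] xang -177.1 tilt 0.66 F [-0.6 -0.1 -1.5] w 0.688
```

View pics/w21.png

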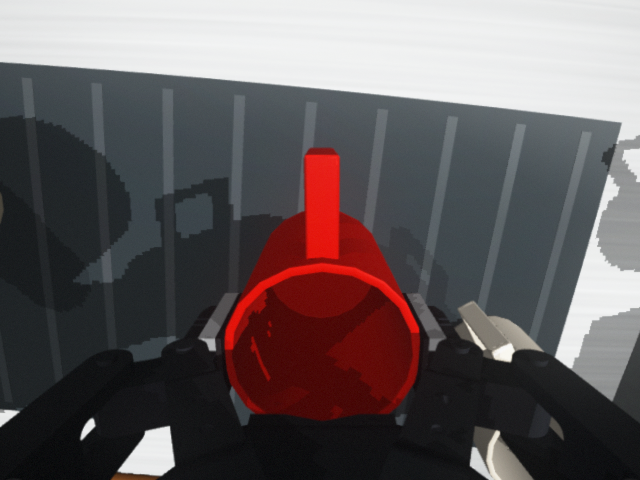

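```bash
python3 - <<'E'
from h import *
lt=[.045,0,-.0115]
plan([(tcp_for(hookloop(2,-.085,.2295),lt,XA),XA)])
E
```

```text
t 23.07 pos [0.4414 0.1334 0.0868] xang -177.1 tilt 0.56 F [ 0.   0.  -1.6] w 0.687
  row [-0.2, 0.6, -91.2] [-13.44, -4.2, -13.03] | rows: 8.5
```

>>> {"fn": "play_rows", "kwargs": {"rows": [0,0,0,0,0,-5,1,0,0,0,0,0,-10,1,0,0,-10,-1,0,-13,1,0,0,-20,-2,0,-13,1,0,0,-30,-4,0,-13,1]}}

```text
time: 23.7
position: [0.48, 0.1348, 0.2165]
eef_rot: [-0.897, 3.002, 0.005]
force: [0.1, -0.2, -1.2]
width: 0.691
```

```bash
python3 - <<'E'
from h import *
lt=[.045,0,-.0115]
plan([(tcp_for(hookloop(2,-.085,.2295),lt,XA),XA)])
E
```

```text
t 23.70 pos [0.48   0.1348 0.2165] xang -146.7 tilt 0.54 F [ 0.1 -0.2 -1.2] w 0.691
  row [-0.2, 0.5, -60.8] [-6.05, -8.4, -0.1] | rows: 5.7
```

>>> {"fn": "play_rows", "kwargs": {"rows": [0,0,-10.5,-1,-1.5,-0.1,1,0,0,-21,-2,-3,-0.1,1,0,0,-31.5,-3.5,-5,-0.1,1,0,0,-42,-5,-7,-0.1,1,0,0.4,-52.5,-6.05,-8.4,-0.1,1]}}

```text
time: 24.32
position: [0.577, 0.0971, 0.2161]
eef_rot: [-2.144, 2.296, -0.003]
force: [-0.6, -0.2, -0.8]
width: 0.69
```

>>> {"fn": "play_rows", "kwargs": {"rows": [0,0,-8.2,0,0,0,1,0,0,-8.2,0,0,0,1]}}

```text
time: 24.58
position: [0.5765, 0.0968, 0.2142]
eef_rot: [2.299, -2.137, 0.001]
force: [-0.4, 0.1, -2.0]
width: 0.688
```

```bash
python3 - <<'E'
from h import *
lt=[.045,0,-.0115]
T=tcp_for(hookloop(2,-.085,.2295),lt,XA)
plan([(T,XA),(tcp_for(hookloop(2,-.006,.2295),lt,XA),XA)])
st=state(); f=grab_frame("wrist"); cv2.imwrite("pics/w22.png",f[:,:,::-1])
C=cam("wrist",st); print(proj([TIP[2]],C))
E
```

```text
t 24.57 pos [0.5765 0.0968 0.2142] xang -85.8 tilt 0.13 F [-0.4  0.1 -2. ] w 0.688
  row [0.1, -0.1, 0.1] [-0.09, -0.03, -0.38] | rows: 0.1
  row [0.1, -0.1, 0.1] [-0.07, -7.93, -0.39] | rows: 1.3
[[175.12809668 213.64506675]]
```

View pics/w22.png

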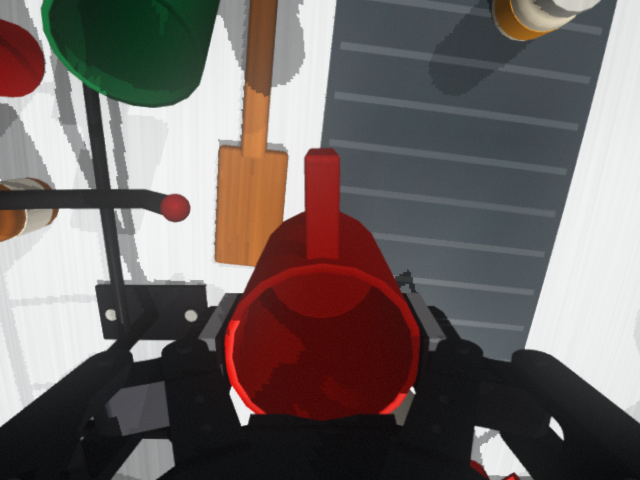

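Raise 4 mm and insert.

>>> {"fn": "play_rows", "kwargs": {"rows": [0,0,0,0.05,-0.1,-0.4,1,0,0,0,0.05,-2.5,-0.4,1,0,0,0,0.05,-5,-0.4,1,0,0,0,0.05,-7.9,-0.4,1,0,0,0,0.05,-7.9,-0.4,1]}}

```text
time: 25.25
position: [0.6565, 0.1022, 0.218]
eef_rot: [2.295, -2.142, 0.001]
force: [-0.3, 0.8, -1.0]
width: 0.692
```

```bash
python3 - <<'E'
from h import *
lt=[.045,0,-.0115]
plan([(tcp_for(hookloop(2,-.006,.2045),lt,XA),XA)])
st=state(); f=grab_frame("wrist"); cv2.imwrite("pics/w23.png",f[:,:,::-1])
E
```

```text
t 25.25 pos [0.6565 0.1022 0.218 ] xang -86.0 tilt 0.13 F [-0.3  0.8 -1. ] w 0.692
  row [0.1, -0.1, -0.1] [-0.12, 0.09, 2.5] | rows: 0.4
```

View pics/w23.png

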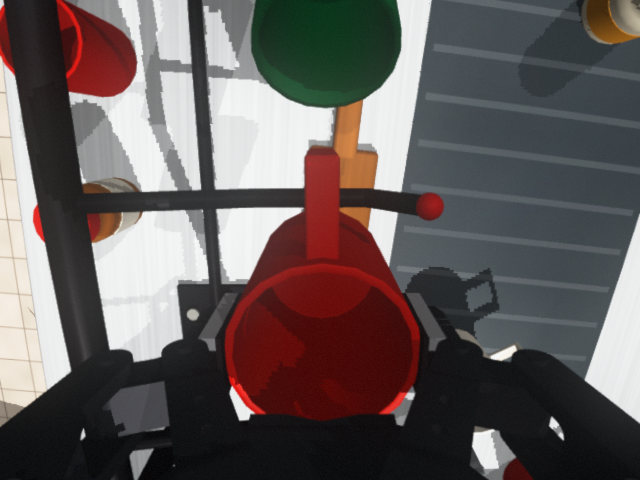

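>>> {"fn": "play_rows", "kwargs": {"rows": [0,0,0,0,0,0.8,1,0,0,0,-0.3,0,1.5,1,0,0,0,-0.6,0,2.2,1,0,0,0,-0.6,0,2.5,1,0,0,0,-0.6,0,2.6,1]}}

```text
time: 25.92
position: [0.6548, 0.1084, 0.193]
eef_rot: [2.296, -2.141, 0.001]
force: [-4.7, 1.6, 6.2]
width: 0.69
```

>>> {"fn": "play_rows", "kwargs": {"rows": [0,0,0,0,0,0,0,0,0,0,0,0,0,-0.6,0,0,0,0,0,0,-1,0,0,0,0,0,0,-1,0,0,0,0,0,0,-1]}}

```text
time: 26.55
position: [0.6549, 0.1083, 0.1929]
eef_rot: [2.296, -2.141, 0.001]
force: [0.1, 0.4, 0.1]
width: 1.0
```

>>> {"fn": "play_rows", "kwargs": {"rows": [0,0,0,0,0,0,-1,0,0,0,0,0,-3,-1,0,0,0,0,0,-7,-1,0,0,0,0,0,-11,-1,0,0,0,0,0,-11,-1]}}

```text
time: 27.18
position: [0.6565, 0.1088, 0.3071]
eef_rot: [-2.295, 2.14, -0.006]
force: [-0.4, -0.5, 0.3]
width: 1.001
```

```bash
python3 - <<'E'
from h import *
plan([([.47,.24,.30],-150)])
st=state(); f=grab_frame("wrist"); cv2.imwrite("pics/w24.png",f[:,:,::-1])
E
```

```text
t 27.18 pos [0.6565 0.1088 0.3071] xang -86.0 tilt 0.31 F [-0.4 -0.5  0.3] w 1.001
  row [-0.3, 0.1, 64.0] [-14.39, 17.69, 0.61] | rows: 6.0
```

View pics/w24.png

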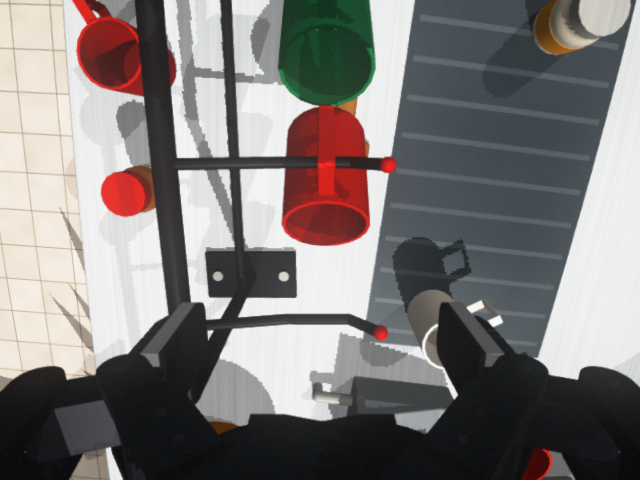

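>>> {"fn": "play_rows", "kwargs": {"rows": [0,0,10.5,-3,4,0,-1,0,0,21,-6,8,0.3,-1,0,0,31.5,-9,12,0.6,-1,0,0,42,-12,15,0.6,-1,0,0,52.5,-14.4,17.7,0.6,-1]}}

```text
time: 27.85
position: [0.4672, 0.2406, 0.2971]
eef_rot: [-1.104, 2.941, -0.003]
force: [0.8, 1.0, -0.1]
width: 0.999
```

>>> {"fn": "play_rows", "kwargs": {"rows": [0,0,10.5,0,0,0,-1,0,0,11,0,0,0,-1,0,0,11,0,0,0,-1]}}

```text
time: 28.22
position: [0.4673, 0.2403, 0.2965]
eef_rot: [0.823, -3.032, 0.003]
force: [-0.4, 0.4, 0.8]
width: 0.996
```

```bash
python3 - <<'E'
from h import *
plan([]);st=state(); f=grab_frame("wrist"); cv2.imwrite("pics/w25.png",f[:,:,::-1])
np.save("w25.npy",np.r_[st["position"],st["eef_rot"]]); crop(f,200,110,270,190,3,"pics/w25c.png")
E
```

```text
t 28.23 pos [0.4673 0.2403 0.2965] xang -149.6 tilt 0.12 F [-0.4  0.4  0.8] w 0.996
```

View pics/w25.png

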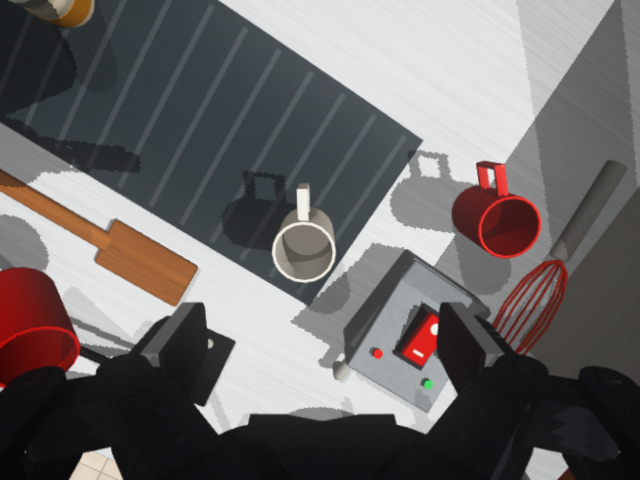

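View pics/w25c.png

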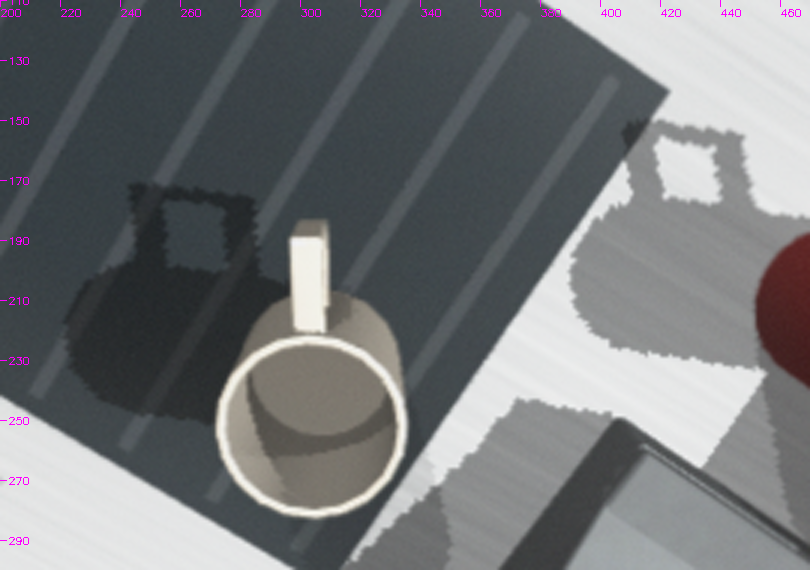

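```bash
python3 - <<'E'
from h import *
w=np.load("w25.npy"); st=dict(position=w[:3],eef_rot=w[3:])
a,h=cupfit((303.8,252.3),(302,189.3),st)
plan([([a[0],a[1],.16],h),([a[0],a[1],.042],h)])
E
```

```text
cup axis [0.5126 0.2453] handle ang -148.5 len 0.0593
t 28.27 pos [0.4674 0.2403 0.2966] xang -149.7 tilt 0.12 F [-0.4  0.1 -0.5] w 1.001
  row [-0.1, -0.0, -1.1] [-4.16, -1.82, 13.66] | rows: 2.3
  row [-0.1, -0.0, -1.1] [-4.17, -1.8, 25.46] | rows: 4.1
```

>>> {"fn": "play_rows", "kwargs": {"rows": [0,0,-1.1,-2,-1,5,-1,0,0,-1.1,-4.15,-1.8,10,-1,0,0,-1.1,-4.15,-1.8,13.7,-1,0,0,-1.1,-4.15,-1.8,13.7,-1]}}

```text
time: 28.78
position: [0.5112, 0.2436, 0.1565]
eef_rot: [0.849, -3.018, 0.008]
force: [-0.6, 0.7, 0.3]
width: 1.003
```

```bash
python3 - <<'E'
from h import *
plan([([.5126,.2453,.042],-148.5)])
st=state(); f=grab_frame("wrist"); cv2.imwrite("pics/w26.png",f[:,:,::-1])
print(proj([[.5126,.2453,.086]],cam("wrist",st)))
E
```

```text
t 28.77 pos [0.5112 0.2436 0.1565] xang -148.6 tilt 0.47 F [-0.6  0.7  0.3] w 1.003
  row [-0.2, -0.4, -0.1] [-0.29, 0.11, 11.45] | rows: 1.8
[[325.24430065 258.78128891]]
```

View pics/w26.png

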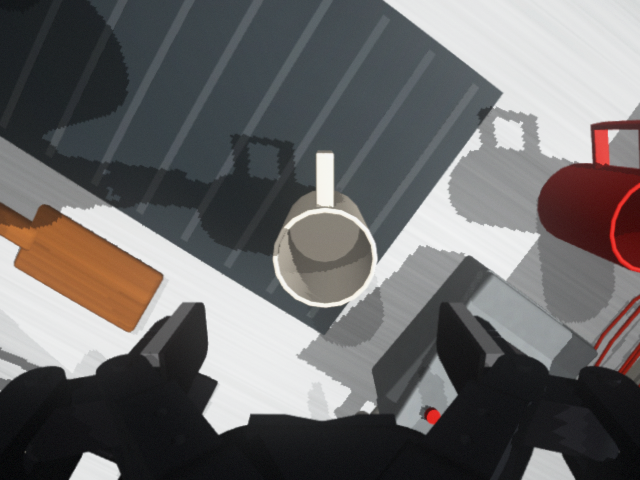

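```bash
python3 - <<'E'
from h import *
st=state();C=cam("wrist",st)
for z in (.03,.055): print(z,onz((468,258),C,z),onz((375,372),C,z))
Rm=down(-148.5)
print("jaws",np.array([.5126,.2453,0])+Rm@np.array([0,.057,0]),np.array([.5126,.2453,0])-Rm@np.array([0,.057,0]))
E
```

```text
0.03 [0.47448968 0.3461382  0.03      ] [0.59050558 0.34072732 0.03      ]
0.055 [0.47278308 0.33359514 0.055     ] [0.57814672 0.32868107 0.055     ]
jaws [0.48281758 0.29390049 0.        ] [0.54238242 0.19669951 0.        ]
```

>>> {"fn": "play_rows", "kwargs": {"rows": [0,-0.4,0,-0.15,0.1,5,-1,0,-0.4,0,-0.15,0.1,9,-1,0,-0.4,0,-0.15,0.1,11.5,-1,0,-0.4,0,-0.15,0.1,11.5,-1,0,-0.4,0,-0.15,0.1,11.5,1]}}

```text
time: 29.45
position: [0.5144, 0.2468, 0.0464]
eef_rot: [-0.851, 3.016, -0.001]
force: [-0.0, 0.1, 0.7]
width: 0.819
```

>>> {"fn": "play_rows", "kwargs": {"rows": [0,0,0,0,0,0,1,0,0,0,0,0,0,1,0,0,0,0,0,0,1,0,0,0,0,0,0,1]}}

```text
time: 29.95
position: [0.5149, 0.2474, 0.0476]
eef_rot: [-0.852, 3.015, 0.0]
force: [-1.8, -0.9, 6.6]
width: 0.693
```

>>> {"fn": "play_rows", "kwargs": {"rows": [0,0,0,0,0,-4,1,0,0,0,0,0,-9,1,0,0,0,0,0,-14,1,0,0,0,0,0,-17,1,0,0,0,0,0,-17,1]}}

```text
time: 30.58
position: [0.5144, 0.2477, 0.2206]
eef_rot: [-0.851, 3.01, 0.004]
force: [1.0, 1.5, -1.2]
width: 0.692
```

```bash
python3 - <<'E'
from h import *
lt=[.045,0,-.0115]
plan([(tcp_for(hookloop(3,-.085,.2295),lt,XA),XA)])
st=state(); f=grab_frame("wrist"); cv2.imwrite("pics/w27.png",f[:,:,::-1])
E
```

```text
t 30.57 pos [0.5144 0.2477 0.2206] xang -148.4 tilt 0.80 F [ 1.   1.5 -1.2] w 0.692
  row [-0.5, 0.7, -62.5] [-2.07, -7.17, 0.3] | rows: 5.8
```

View pics/w27.png

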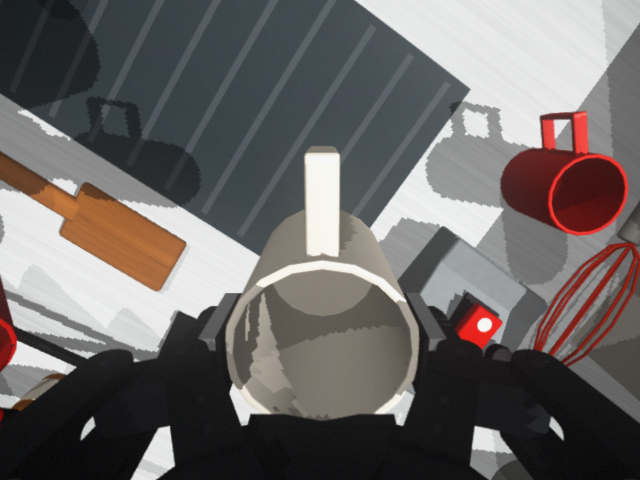

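>>> {"fn": "play_rows", "kwargs": {"rows": [0,0,-10.5,0,-1,0.2,1,0,0,-21,-0.5,-2.5,0.2,1,0,0,-31.5,-1,-4,0.2,1,0,0,-42,-1.5,-6,0.2,1,0,0.6,-52.5,-2.05,-7.2,0.2,1]}}

```text
time: 31.25
position: [0.5682, 0.1953, 0.215]
eef_rot: [2.107, -2.326, 0.009]
force: [-0.1, 0.8, -1.2]
width: 0.694
```

>>> {"fn": "play_rows", "kwargs": {"rows": [0,0,-9.8,0,0,0,1,0,0,-9.8,0,0,0,1]}}

```text
time: 31.5
position: [0.5676, 0.1948, 0.2131]
eef_rot: [2.294, -2.138, 0.007]
force: [0.0, 0.7, -0.7]
width: 0.693
```

```bash
python3 - <<'E'
from h import *
lt=[.045,0,-.0108]
T=tcp_for(hookloop(3,-.085,.2295),lt,XA)
plan([(T,XA),(tcp_for(hookloop(3,-.006,.2295),lt,XA),XA)])
st=state(); f=grab_frame("wrist"); cv2.imwrite("pics/w28.png",f[:,:,::-1])
C=cam("wrist",st); print(proj([TIP[3]],C))
E
```

```text
t 31.50 pos [0.5676 0.1948 0.2131] xang -86.0 tilt 0.42 F [ 0.   0.7 -0.7] w 0.693
  row [0.1, -0.4, -0.0] [-0.25, -0.22, -0.56] | rows: 0.1
  row [0.1, -0.4, -0.0] [-0.25, -8.12, -0.57] | rows: 1.3
[[168.20606472 219.23234515]]
```

View pics/w28.png

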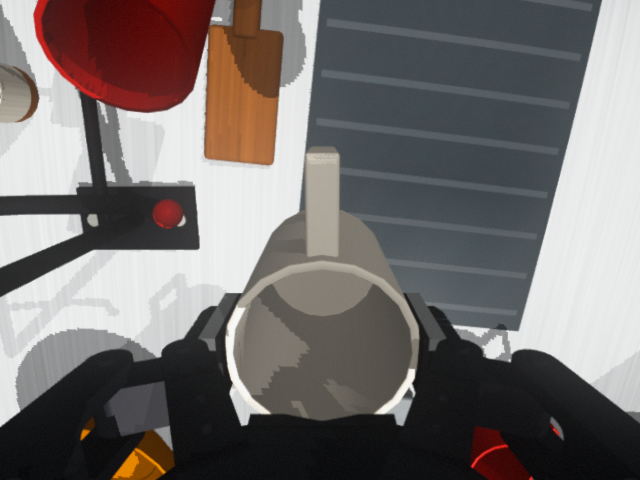

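>>> {"fn": "play_rows", "kwargs": {"rows": [0,-0.4,0,-0.15,-0.2,-0.6,1,0,-0.4,0,-0.15,-0.2,-0.6,1,0,-0.4,0,-0.15,-2.8,-0.6,1,0,-0.4,0,-0.15,-5.4,-0.6,1,0,-0.4,0,-0.15,-8.1,-0.6,1]}}

```text
time: 32.17
position: [0.6491, 0.2023, 0.2198]
eef_rot: [2.295, -2.146, -0.001]
force: [0.4, 0.3, -1.0]
width: 0.688
```

```bash
python3 - <<'E'
from h import *
lt=[.045,0,-.0108]
plan([(tcp_for(hookloop(3,-.006,.2045),lt,XA),XA)])
st=state(); f=grab_frame("wrist"); cv2.imwrite("pics/w29.png",f[:,:,::-1])
E
```

```text
t 32.17 pos [0.6491 0.2023 0.2198] xang -86.1 tilt 0.02 F [ 0.4  0.3 -1. ] w 0.688
  row [0.0, 0.0, -0.2] [-0.08, 0.06, 2.61] | rows: 0.4
```

View pics/w29.png

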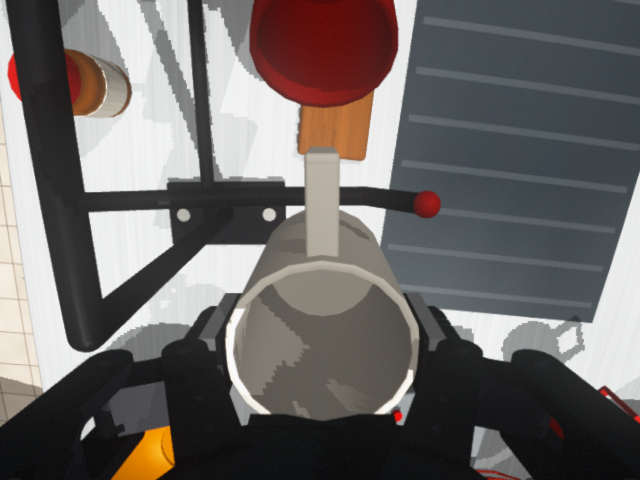

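>>> {"fn": "play_rows", "kwargs": {"rows": [0,0,0,0,0,0.8,1,0,0,0,-0.3,0,1.6,1,0,0,0,-0.6,0,2.3,1,0,0,0,-0.6,0,2.6,1,0,0,0,-0.6,0,2.7,1]}}

```text
time: 32.85
position: [0.6509, 0.2087, 0.1937]
eef_rot: [-2.295, 2.145, -0.002]
force: [-6.4, 1.2, 10.9]
width: 0.692
```

>>> {"fn": "play_rows", "kwargs": {"rows": [0,0,0,0,0,0,0,0,0,0,0,0,0,-0.6,0,0,0,0,0,0,-1,0,0,0,0,0,0,-1,0,0,0,0,0,0,-1]}}

```text
time: 33.48
position: [0.6509, 0.2086, 0.1936]
eef_rot: [-2.295, 2.145, -0.002]
force: [-0.2, -1.7, -0.5]
width: 1.004
```

>>> {"fn": "play_rows", "kwargs": {"rows": [0,0,0,0,0,0,-1,0,0,0,0,0,-3,-1,0,0,0,0,0,-7,-1,0,0,0,0,0,-11,-1,0,0,0,0,0,-11,-1]}}

```text
time: 34.1
position: [0.6523, 0.2091, 0.3079]
eef_rot: [-2.291, 2.14, -0.006]
force: [0.8, 0.2, 0.2]
width: 0.996
```

```bash
python3 - <<'E'
from h import *
plan([([.48,.38,.30],180)])
st=state(); f=grab_frame("wrist"); cv2.imwrite("pics/w30.png",f[:,:,::-1])
f=grab_frame("scene"); crop(f,200,150,260,190,3,"pics/c30.png")
E
```

```text
t 34.10 pos [0.6523 0.2091 0.3079] xang -86.1 tilt 0.44 F [0.8 0.2 0.2] w 0.996
  row [-0.2, 0.4, 93.9] [-18.22, 16.04, 0.7] | rows: 8.8
```

View pics/w30.png

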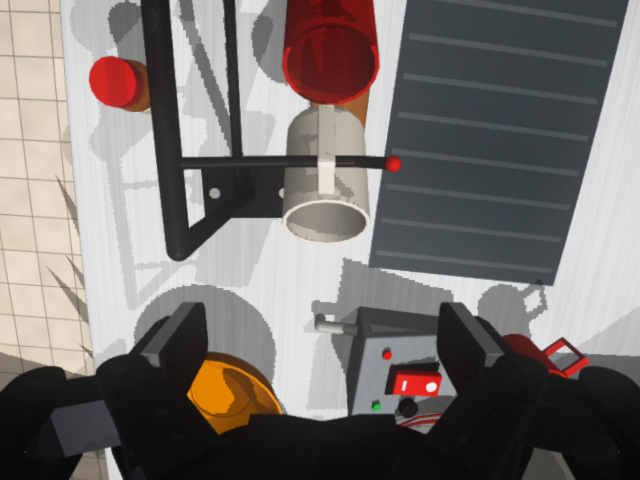

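View pics/c30.png

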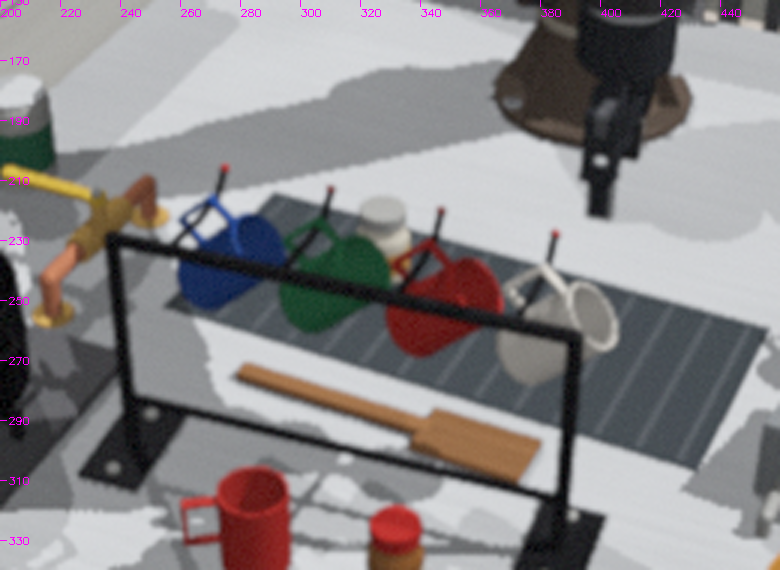

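>>> {"fn": "play_rows", "kwargs": {"rows": [0,0,10.5,-4,4,0,1,0,0,21,-8,7,0.3,1,0,0,31.5,-12,11,0.6,1,0,0,42,-15,14,0.6,1,0,0,52.5,-18.2,16,0.6,1]}}

```text
time: 34.83
position: [0.4769, 0.38, 0.2963]
eef_rot: [1.102, -2.942, 0.002]
force: [0.9, -0.1, -0.8]
width: 0.003
```

```bash
python3 - <<'E'
from h import *
plan([([.46,.40,.30],180)])
E
```

```text
t 34.83 pos [0.4769 0.38   0.2963] xang -138.9 tilt 0.07 F [ 0.9 -0.1 -0.8] w 0.003
  row [-0.1, -0.0, 41.1] [-0.04, 2.62, -0.37] | rows: 3.8
```

>>> {"fn": "play_rows", "kwargs": {"rows": [0,0,10.5,0,2.6,-0.3,1,0,0,21,0,2.6,-0.3,1,0,0,31.5,0,2.6,-0.3,1,0,0,41,0,2.6,-0.3,1,0,0,41,0,2.6,-0.3,1]}}

```text
time: 35.45
position: [0.4594, 0.3993, 0.298]
eef_rot: [0.003, -3.14, 0.005]
force: [-1.1, 0.4, 0.3]
width: -0.001
```

```bash
python3 - <<'E'
from h import *
plan([]);st=state(); f=grab_frame("wrist"); cv2.imwrite("pics/w31.png",f[:,:,::-1])
np.save("w31.npy",np.r_[st["position"],st["eef_rot"]]); crop(f,220,140,240,170,3,"pics/w31c.png")
C=cam("wrist",st); print(proj([[.5174,.4073,.072]],C))
f=grab_frame("scene"); crop(f,220,160,260,190,3,"pics/c31.png")
E
```

```text
t 35.45 pos [0.4594 0.3993 0.298 ] xang -179.9 tilt 0.18 F [-1.1  0.4  0.3] w -0.001
[[330.99720312 263.1195281 ]]
```

View pics/w31.png

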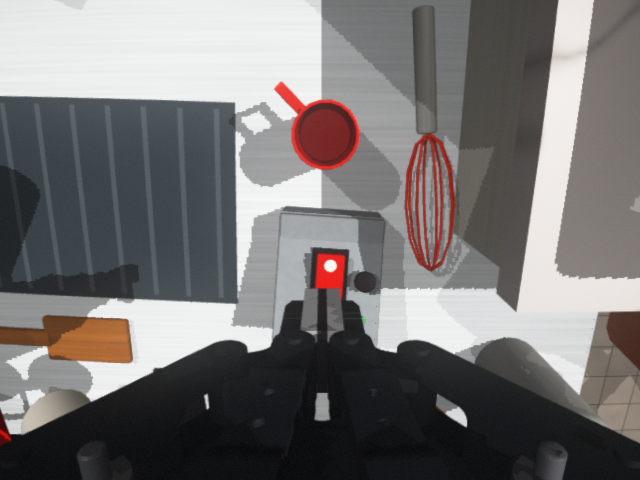

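View pics/w31c.png

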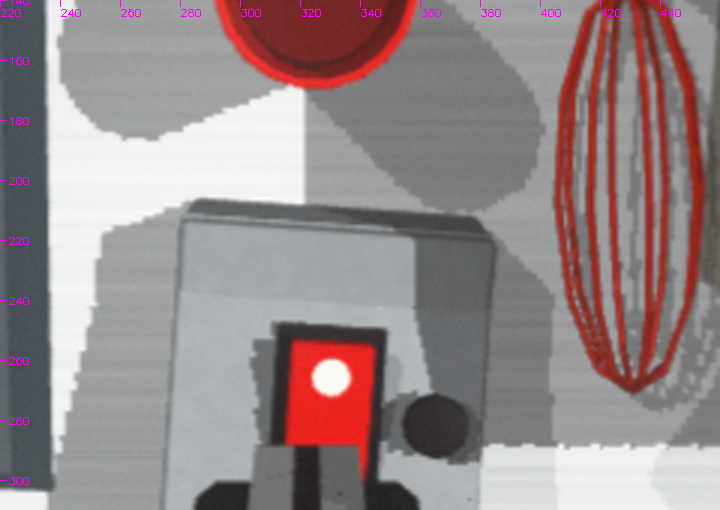

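View pics/c31.png

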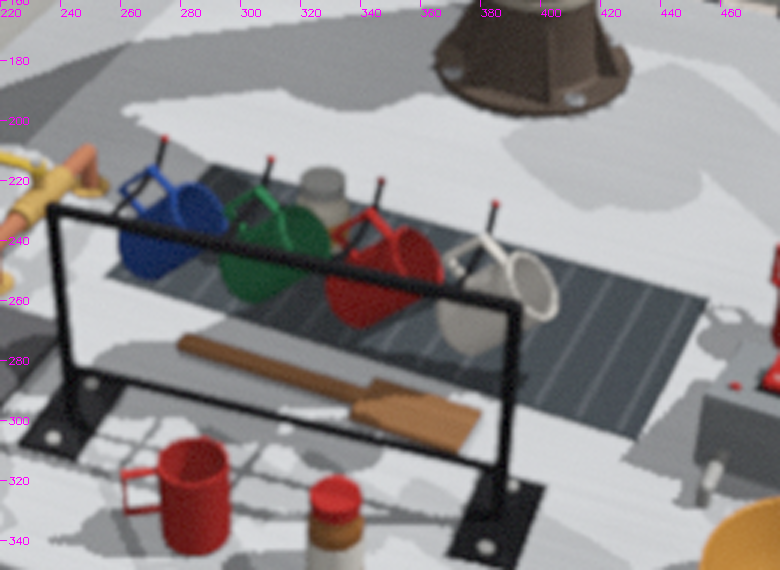

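```bash
python3 - <<'E'
from h import *
w=np.load("w31.npy"); C=cam("wrist",dict(position=w[:3],eef_rot=w[3:]))
print(onz((330,266),C,.072),onz((332,254),C,.072),onz((352,282),C,.075))
a=cv2.imread("pics/c30.png");b=cv2.imread("pics/c31.png")
# stillness: two fresh frames
f1=grab_frame("scene").astype(int)
for _ in range(3): f2=grab_frame("scene").astype(int)
d=np.abs(f1-f2).max(2); print("diff region",d[200:290,255:410].max(),(d[200:290,255:410]>15).sum())
plan([([.512,.406,.12],180),([.512,.406,.085],180)])
E
```

```text
[0.52044437 0.40632479 0.072     ] [0.50785226 0.40822091 0.072     ] [0.53635195 0.428515   0.075     ]
diff region 23 24
t 35.75 pos [0.4598 0.3995 0.2991] xang -179.9 tilt 0.09 F [-0.4  0.3 -0.2] w -0.001
  row [-0.1, -0.0, 0.1] [-5.23, 0.66, 17.91] | rows: 3.0
  row [-0.1, -0.0, 0.1] [-5.23, 0.67, 21.41] | rows: 3.5
```

```bash
python3 - <<'E'
from h import *
f=[grab_frame("scene").astype(int) for _ in range(5)]
g=[grab_frame("side").astype(int) for _ in range(2)]
d=np.abs(f[0]-f[4]).max(2); print("cups",(d[200:290,255:410]>15).sum(),d[200:290,255:410].max(),"other",(d[300:390,255:410]>15).sum(),d[300:390,255:410].max())
ys,xs=np.where(d[200:290,255:410]>15); print(list(zip(xs+255,ys+200))[:20])
E
```

```text
cups 13 20 other 10 25
[(np.int64(273), np.int64(239)), (np.int64(277), np.int64(240)), (np.int64(288), np.int64(240)), (np.int64(348), np.int64(241)), (np.int64(361), np.int64(243)), (np.int64(354), np.int64(246)), (np.int64(332), np.int64(250)), (np.int64(350), np.int64(255)), (np.int64(390), np.int64(265)), (np.int64(391), np.int64(265)), (np.int64(285), np.int64(270)), (np.int64(391), np.int64(275)), (np.int64(388), np.int64(285))]
```

>>> {"fn": "play_rows", "kwargs": {"rows": [0,0,0,-5.4,0.7,6,1,0,0,0,-5.4,0.7,12,1,0,0,0,-5.4,0.7,18,1,0,0,0,-5.4,0.7,20.5,1,0,0,0,-5.4,0.7,20.5,1]}}

```text
time: 36.72
position: [0.5126, 0.4048, 0.0913]
eef_rot: [0.002, -3.138, 0.009]
force: [-1.1, 0.0, 0.4]
width: -0.001
```

```bash
python3 - <<'E'
from h import *
plan([([.513,.4065,.07],180)])
f=grab_frame("wrist"); cv2.imwrite("pics/w32.png",f[:,:,::-1])
E
```

```text
t 36.73 pos [0.5126 0.4048 0.0913] xang -179.9 tilt 0.40 F [-1.1  0.   0.4] w -0.001
  row [-0.3, -0.2, 0.1] [-0.05, 0.18, 2.13] | rows: 0.3
```

View pics/w32.png

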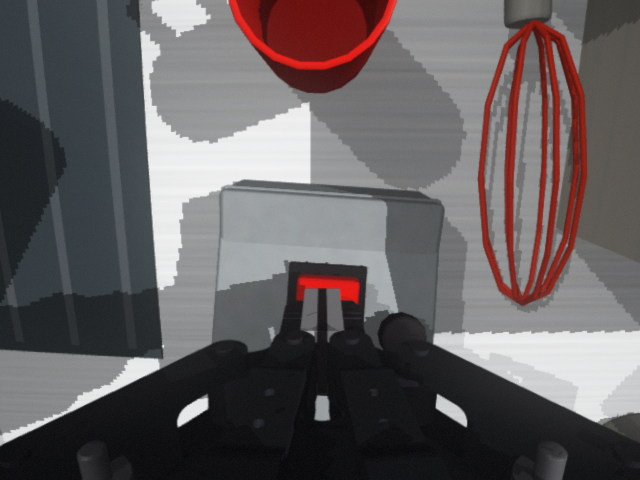

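>>> {"fn": "play_rows", "kwargs": {"rows": [0,0,0,0,0.2,0.6,1,0,0,0,0,0.2,1.1,1,0,0,0,0,0.2,1.5,1,0,0,0,0,0.2,1.5,1]}}

```text
time: 37.28
position: [0.5137, 0.408, 0.079]
eef_rot: [0.003, -3.141, 0.005]
force: [1.1, -0.9, 0.2]
width: -0.0
```

>>> {"fn": "play_rows", "kwargs": {"rows": [0,0,0,0,0,0.3,1,0,0,0,0,0,0.6,1,0,0,0,0,0,0.6,1]}}

```text
time: 37.65
position: [0.5135, 0.4081, 0.0729]
eef_rot: [0.003, -3.141, 0.005]
force: [-1.8, 1.4, 0.3]
width: -0.001
```

>>> {"fn": "play_rows", "kwargs": {"rows": [0,0,0,0,0,0.3,1,0,0,0,0,0,0.6,1,0,0,0,0,0,0.6,1]}}

```text
time: 38.02
position: [0.5136, 0.4083, 0.0694]
eef_rot: [-0.004, 3.141, -0.004]
force: [-8.8, -1.9, 20.4]
width: -0.002
```

>>> {"fn": "play_rows", "kwargs": {"rows": [0,0,0,0,0,0.2,1,0,0,0,0,0,0.4,1,0,0,0,0,0,0.4,1]}}

```text
time: 38.4
position: [0.5138, 0.4083, 0.0692]
eef_rot: [-0.006, 3.14, -0.003]
force: [-12.0, -6.1, 28.8]
width: -0.005
```

>>> {"fn": "play_rows", "kwargs": {"rows": [0,0,0,0,0,-2,1,0,0,0,0,0,-6,1,0,0,0,4,0,-12,1,0,0,0,6,0,-16,1,0,0,0,6,0,-16,1]}}

```text
time: 39.02
position: [0.4538, 0.4101, 0.2342]
eef_rot: [-0.009, 3.134, 0.008]
force: [0.9, -0.4, -0.7]
width: 0.002
```

```bash
python3 - <<'E'
from h import *
plan([]);st=state(); f=grab_frame("wrist"); crop(f,220,140,240,170,3,"pics/w33c.png")
f=grab_frame("scene"); crop(f,420,240,120,90,6,"pics/c33.png")
f=grab_frame("side"); crop(f,300,330,120,90,6,"pics/s33.png")
E
```

```text
t 39.02 pos [0.4538 0.4101 0.2342] xang -179.7 tilt 0.50 F [ 0.9 -0.4 -0.7] w 0.002
```

View pics/w33c.png

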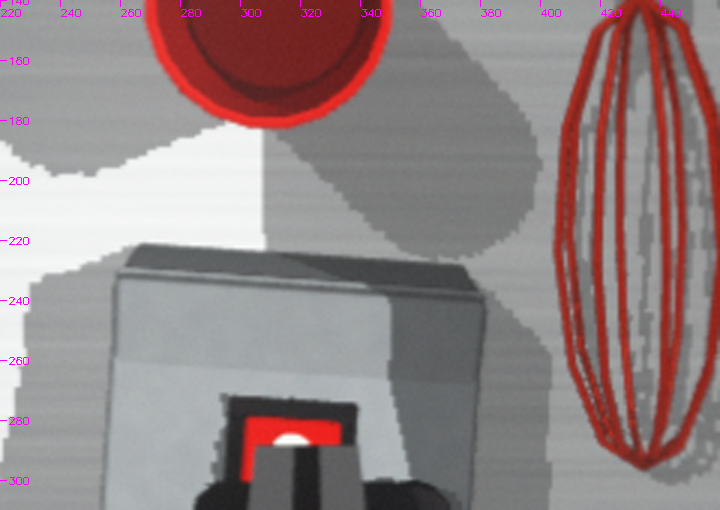

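View pics/c33.png

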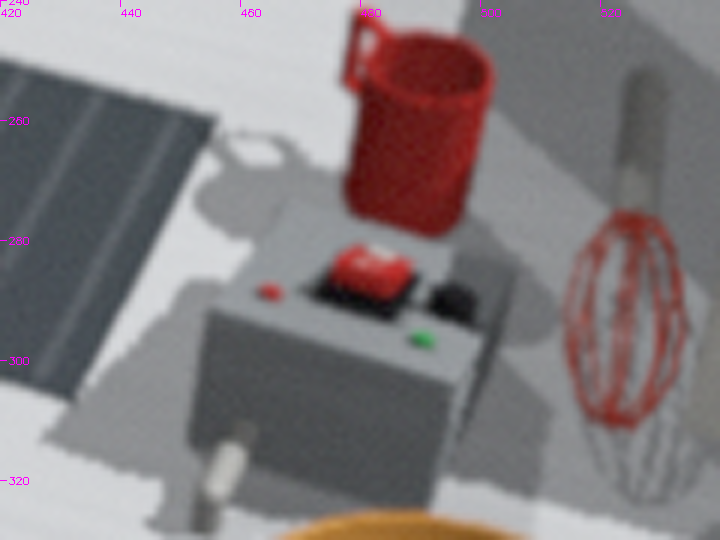

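View pics/s33.png

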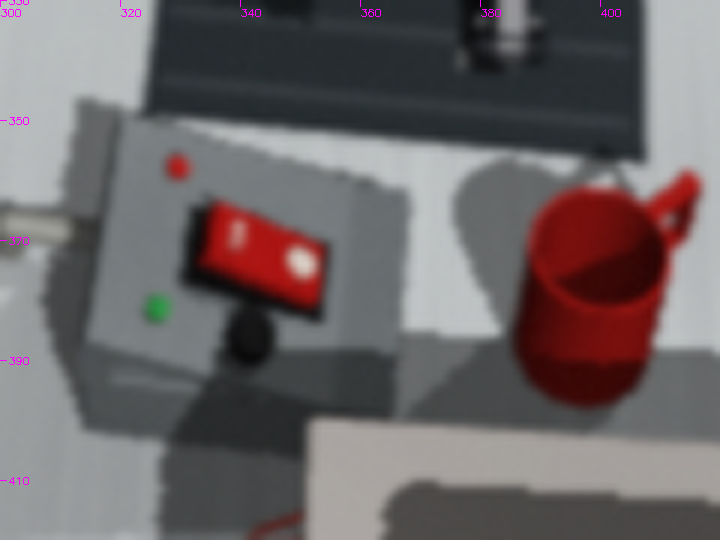

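```bash
python3 - <<'E'
from h import *
S=cam("scene");D=cam("side")
print(tri([((420+380/6,240+252/6),S),((300+302/6,330+263/6),D)]))
# far mark
print("far mark",tri([((420+367/6,240+263/6),S),((300+238/6,330+234/6),D)]))
print("pred if down 8mm",proj([[.5174,.4073,.0637]],S),proj([[.5174,.4073,.0637]],D))
E
```

```text
(array([0.51747629, 0.4078982 , 0.06505946]), [np.float64(0.0003581822714415526), np.float64(0.00035818227144164175)])
far mark (array([0.54536513, 0.4053977 , 0.07989227]), [np.float64(0.00012306974075709332), np.float64(0.00012306974075720477)])
pred if down 8mm [[483.12841695 282.42069877]] [[350.39837706 373.77202499]]
```

```bash
python3 - <<'E'
from h import *
f=grab_frame("scene"); crop(f,190,160,260,190,3,"pics/c34.png")
f=grab_frame("side"); crop(f,230,130,200,150,4,"pics/s34.png")
print(state()["force"])
E
```

```text
[-0.37247186 -0.29857894  0.47922565]
```

View pics/c34.png

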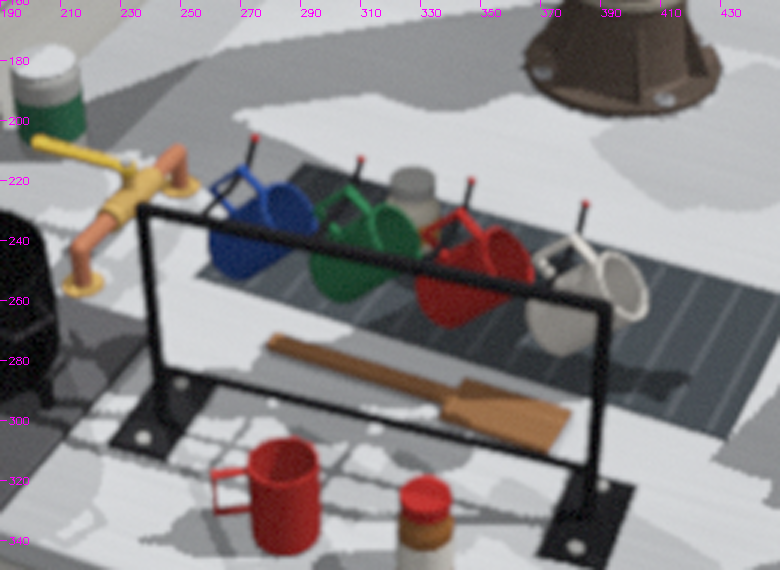

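View pics/s34.png

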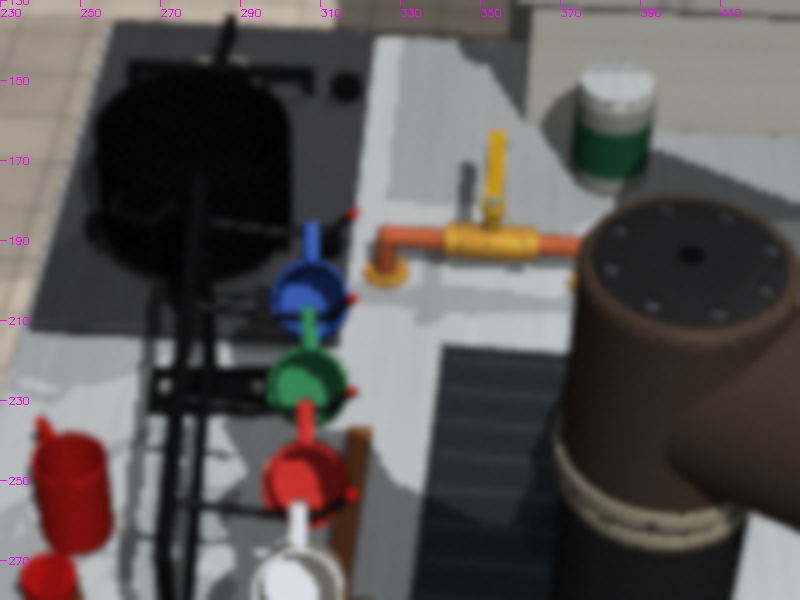

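All four cups hang one to a hook, the lever is square across the pipe and the rocker's near end is down.

```bash
python3 - <<'E'
from bench import *
print(finish_job())
E
```

```text
the job is handed in; nothing more can be done
None
```

The stove is closed down and the job handed in, in the order asked: gas, then cups, then fan.

- **Gas:** I pushed the yellow lever round to its stop, which it met at about 27 N. The pictures show it square across the pipe, tip to -y.
- **Cups:** Blue, green, red and white are on hooks 0, 1, 2 and 3, in that order. The red one is the cup that stood on the mat; the red cups off the mat were not touched. Comparing pictures before I pressed the switch showed only camera noise, so the cups were still and released. Neighbouring cups hang very close and may touch lightly.
- **Fan:** I pressed the rocker's near end to its stop, at about 29 N. My picture measurements gave a drop of about 6.6 mm against the nominal 8 mm, and a slope of about 0.49 rad. I expected roughly 0.5 rad for off, assuming the tilt is split evenly about the box top. I took the rocker as fully off and did not press it again.

The arm was clear of everything at the end, with the force reading near zero. The robot's clock stood at about 39 s. I saw no cup knocked aside, and the other things I could see in the last pictures had not moved.

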